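# Load the table mills from the drawer and slide the tray onto the mat

## Robot

A 6-joint arm with a two-finger parallel gripper is mounted at the origin on the work surface. World frame = base frame: x ahead of the robot, y to its left, z up, the work surface at z = 0. Lengths are in m, angles in rad, forces in N, time in s.
With the tool pointing down it reaches from about 0.35 to 0.975 m from the base axis. Payload 4.9 kg.
Tool frame: the origin (TCP) lies at the very end of the fingers, on their centre line; the grasp point (between the pads) lies 19 mm behind it (ctrl.tcp_to_grasp is the z of the grasp point in the tool frame, in m); z points along the fingers, y is the line along which they close (so a half turn about z gives the same grasp; the last joint's range is limited). The gripper opens to 85 mm and grips with 20 to 120 N. Pads are 22 mm wide; open, the fingers measure 114 mm over their backs; the gripper's body (76 mm by 85 mm) begins 54 mm behind the grasp point. The pads swing forward as they close: fully open they stand 13 mm farther back than shut.
Start: joints at [1.215, 0.053, 1.613, -0, 1.476, -0.119], TCP at [0.147, 0.608, 0.231] pointing down, gripper open.
Joint ranges: [-3.01, 3.01], [-1.01, 2.22], [0.06, 2.58], [-1.02, 4.17], [0.09, 2.62], [-3.14, 3.14]. Speed limits (rad/s): [2.57, 2.57, 3.14, 3.14, 3.14, 3.14].

## Interface

Orientations are given as a rotation vector (axis times angle).
In Python, from station import ctrl, eyes, job, nets gives the robot as it stands. The module is installed in compiled form; this text tells all that it offers.
- The arm moves only by the tool jog_arm, never from a script. Its argument "commands" is one flat list of numbers, 7 for each row, row after row: the shift along the tool's x, y, z each as a share of 0.06 m, from -1 to 1, then the turn, a rotation vector about the tool's x, y, z each as a share of 0.1 rad, from -1 to 1, then the finger opening in mm, from 0 to 85.4. In form: [x, y, z, ax, ay, az, grip, x, y, z, ax, ay, az, grip, ...]. A call has 1 to 20 rows; each row shifts and turns the commanded pose from where the row before left it, along the tool's axes as they then stand; what a row does not reach is not made up. A row lasts 1/8 s, in which the tool goes at most 62.5 mm and 10.7 degrees, less where a joint would pass 70% of its speed; a pose out of reach is approached as far as the arm can. A call with a number of a shift or a turn outside -1 to 1 is refused whole. A call with a gripper value outside its range is refused whole. The fingers move at their own pace and stop on an object; "newtons" is the grip in N (left out, the last holds). Time passes only in rows, so rows that do not move let the fingers close. It gives the time, the measured TCP pose, the force, the opening and the grip force at its end, in the units of the state.
- ctrl.get_obs(): the state, without advancing time (a new reading comes with each control period).
- eyes.get_image(name): name is "scene" or "side" or "wrist"; returns a dict with "image" (400x640x3 uint8, red, green, blue), "z_map" (400x640 float32, m along the optical axis (not along the pixel's ray), 0 where there is no reading), "K" (3x3 intrinsics, pixels), "cam_to_world" (4x4, takes a point from camera to world coordinates). Camera axes: x right, y up, looking along -z (the intrinsics and any distortion apply to the point x, -y, -z); pixel columns grow to the right and rows downward; lengths in m; the calibration is good to about 2 mm. The wrist camera is an equidistant fisheye: a pixel r from the principal point sees the ray r / f radians off the axis. A picture is of the moment at which its call begins.
- job.finish_job(): hands the job in; it is judged then, once.
Trained networks look in the newest picture that a camera, given by its name, has taken for a name from the list of things; names that differ only in an ending like _2 or _b are one class to them, and where a whole thing is asked for, a point or a joint stands for the part that bears it (a point fixed in the world has none). Each returns a list of dicts, best first, with "p" (0 to 1); they miss things now and then, are a little off and sometimes report something else, mostly with a low value. They report only what shows in the picture. A call takes as long as a camera call.
- nets.silhouettes(camera, name): "mask" (400x640 bool, what is visible of it) and "bbox" ([left, top, right, bottom] in pixels, round what is visible of it).
The state is a dict: "t": time; "q": joint angles; "dq": joint speeds; "effort": joint torques, N m; "tool_pos": TCP position; "tool_rot": TCP orientation; "contact_force": force on the tool from outside, world axes, zero at the start; "wrist_torque": the same for the moment, N m; "opening": finger opening in m; "grip_force": force on a finger pad.
Only numpy, scipy, OpenCV 4.12 (cv2) and the standard library are available. Lean on these libraries where they do the work, as an engineer would, in place of code of your own. Each camera call takes 0.05 s, during which the arm holds its last target. There are 200 camera calls.

## Task

Pull the station's drawer all the way out to its stop, take out every mill in it and stand them all upright inside the paddle tray where the tray lies. Then push the drawer fully shut, and slide the loaded tray along the counter, without lifting it, until its rectangular part is centred on the cork mat and square with it, the mills still standing in it. Leave the other things on the counter where they are.

Things in the scene. Friction and masses are not known exactly. Their poses are not given: they have to be found in the camera images.
- drawer (a joint): How far the drawer of the steel station is out, m: 0 shut, 0.175 at its stop. It slides along the station's -x axis (towards the robot) with about 2 N of friction and stays where it is left. It starts up to 15 mm out.
- station: Fixed steel cabinet at the left, 230 (x) by 250 (y) by 122 mm high, open in front, with one drawer. Origin at the middle of its front's lower edge; -x points out of the front, towards the robot. Drawer: inner width 206 mm, floor 24 mm above the counter, side walls up to 54 mm, dark wooden front up to 111 mm above the counter; open on top. Fully out, all the mills in it stand clear of the cabinet.
- drawer_handle (a point): Middle of the drawer's handle: a round horizontal steel bar 10 mm thick and 110 mm long along the station's y, 55 mm in front of the drawer's front, 103 mm above the counter (19 mm below the cabinet's top). It moves with the drawer. Room for a finger, 50 mm, between bar and front. Can be pinched from above.
- mill0: Squat table mill that starts upright in the drawer (3 to 5 of the five alike are present, the others are absent): dark walnut body, foot 50 mm in diameter, 50 mm high, with a round steel grip knob on top, 26 mm in diameter and 28 mm high (from 50 to 78 mm above the underside); about 90 g, heavy at the bottom. Origin at the centre of its underside, z up. They stand about 66 mm apart.
- mill1: Squat table mill that starts upright in the drawer (3 to 5 of the five alike are present, the others are absent): dark walnut body, foot 50 mm in diameter, 50 mm high, with a round steel grip knob on top, 26 mm in diameter and 28 mm high (from 50 to 78 mm above the underside); about 90 g, heavy at the bottom. Origin at the centre of its underside, z up. They stand about 66 mm apart.
- mill2: Squat table mill that starts upright in the drawer (3 to 5 of the five alike are present, the others are absent): dark walnut body, foot 50 mm in diameter, 50 mm high, with a round steel grip knob on top, 26 mm in diameter and 28 mm high (from 50 to 78 mm above the underside); about 90 g, heavy at the bottom. Origin at the centre of its underside, z up. They stand about 66 mm apart.
- mill3: Squat table mill that starts upright in the drawer (3 to 5 of the five alike are present, the others are absent): dark walnut body, foot 50 mm in diameter, 50 mm high, with a round steel grip knob on top, 26 mm in diameter and 28 mm high (from 50 to 78 mm above the underside); about 90 g, heavy at the bottom. Origin at the centre of its underside, z up. They stand about 66 mm apart.
- mill4: Squat table mill that starts upright in the drawer (3 to 5 of the five alike are present, the others are absent): dark walnut body, foot 50 mm in diameter, 50 mm high, with a round steel grip knob on top, 26 mm in diameter and 28 mm high (from 50 to 78 mm above the underside); about 90 g, heavy at the bottom. Origin at the centre of its underside, z up. They stand about 66 mm apart.
- tray: Loose light-wood paddle tray, about 0.4 kg: a rectangular part 224 mm long (x) by 160 mm wide (y), its floor 12 mm thick with a rim 8 mm wide that rises 6 mm above the floor (inner space 208 by 144 mm), and a straight handle in the middle of its -x end, towards the robot. Origin at the centre of the rectangular part's underside, z up.
- tray_handle (a point): Grip point of the tray's handle, 165 mm from the tray's origin along the tray's -x and 14 mm above the counter. The handle is a bar along the tray's x, 26 mm wide (y), 24 mm high (2 to 26 mm above the counter), and sticks out 93 mm from the tray's end.
- mat: Cork mat let in flush with the counter at the right, 256 mm (x) by 192 mm (y), fixed. Origin at its centre; its axes are the directions the tray's axes should have, the tray's handle then sticking out over the edge towards the robot.
- jade_mill: Bystander: tall jade mill, 54 mm in diameter, 160 mm high, at the right. Origin at the centre of its underside.
- canister: Bystander: chrome refill canister with a twist socket on top, 90 mm in diameter, 138 mm high, near the robot at the right. Origin at the centre of its underside.
- shaker_lid: Bystander: glass shaker lid, 68 mm in diameter, 38 mm high, behind. Origin at the centre of its underside.
- pepper_jar: Bystander: jar, 68 mm in diameter, 100 mm high, behind. Origin at the centre of its underside.
- scoop: Bystander: metal spoon 170 mm long, lying at the left, between the station and a fixed bent steel rack of six tall mills (210 mm high). Origin at its underside.
- salt_bowl: Bystander: white bowl, 100 mm in diameter, 45 mm high, at the right. Origin at the centre of its underside.
- cup: Bystander: terracotta cup, 76 mm in diameter, 80 mm high, near the robot. Origin at the centre of its underside.

How it is judged:
By the outcome, as a careful person would: the job done as asked, in the order asked, and still so for the second after the job is handed in, with the robot touching nothing.
Of mill0, mill1, mill2, mill3, mill4 only 3 to 5 are there at a start; the rules pass over those that are not, and their reading is None.
At some moment in a run one of tray may be knocked a few centimetres aside while the robot is not near it.
Once in a run the grip may slacken for a moment while it holds something.
It also fails if it takes over 210 s, if anything falls off the work surface, if the arm or the gripper's body presses on something with over 40 N, if the wrist force passes 120 N, or if a joint passes its speed limit or range.

## Working session

There is one attempt and no reset: what is moved stays moved. The work goes in short steps, Python scripts to look and compute and a tool call to move; the robot and the scene stay as the last step left them, time stands still between calls to the robot, and variables do not carry over. Pictures are saved under pics/ and viewed, at most 14 in all, crops included, and the job is handed in when it is done.

Besides the shell and the picture viewer there is one more tool, called after "Request:" by a JSON object that holds its "op" and its "data", one argument or row to a line. jog_arm: Moves the arm, as the interface text tells. Shift numbers are shares of 0.06 m and turn numbers shares of 0.1 rad, none past 1 either way. Its arguments: {"type":"object","properties":{"commands":{"type":"array","items":{"type":"number"}},"newtons":{"type":"number"}},"required":["commands"]}

```bash
mkdir -p pics; cat > h.py <<'E'
import numpy as np, cv2
from scipy.spatial.transform import Rotation as R
from station import ctrl, eyes, job, nets
def pts(d):
    "world point for each pixel, from depth"
    z=d["z_map"];K=d["K"];h,w=z.shape
    u,v=np.meshgrid(np.arange(w),np.arange(h))
    X=np.stack([(u-K[0,2])/K[0,0]*z,-(v-K[1,2])/K[1,1]*z,-z],-1)
    T=d["cam_to_world"];P=X@T[:3,:3].T+T[:3,3];P[z<=0]=np.nan
    return P
def save(d,n):cv2.imwrite(f"pics/{n}.png",d["image"][:,:,::-1])
E
python3 - <<'E'
from h import *
o=ctrl.get_obs();print({k:np.round(v,3) for k,v in o.items()},ctrl.tcp_to_grasp)
for c in("scene","side"):
    d=eyes.get_image(c);save(d,c+"0");print(c,d["K"].tolist(),np.round(d["cam_to_world"],3).tolist(),[k for k in d])
    P=pts(d)
    for n in("drawer","drawer_handle","mill0","tray","mat","station","cup","canister","salt_bowl","jade_mill","shaker_lid","pepper_jar"):
        for r in nets.silhouettes(c,n)[:5]:
            q=P[r["mask"]];q=q[~np.isnan(q[:,0])]
            if len(q) and r["p"]>.3: print(n,round(r["p"],2),r["bbox"],np.round(np.median(q,0),3),np.round(np.percentile(q,2,axis=0),3),np.round(np.percentile(q,98,axis=0),3))
E
```

```text
{'t': np.float64(0.0), 'q': array([ 1.215,  0.053,  1.614,  0.   ,  1.476, -0.119]), 'dq': array([-0.002,  0.002,  0.   ,  0.001,  0.   , -0.   ]), 'effort': array([ 1.0000e-03, -3.9370e+01, -3.7017e+01,  0.0000e+00,  7.0000e-03,
        0.0000e+00]), 'tool_pos': array([0.146, 0.607, 0.23 ]), 'tool_rot': array([-3.710e-01, -3.119e+00,  3.000e-03]), 'contact_force': array([-0.67 , -0.839,  0.135]), 'wrist_torque': array([0.071, 0.005, 0.027]), 'grip_force': np.float64(0.0), 'opening': np.float64(0.085)} -0.0187
scene [[405.6052920052492, 0.0, 326.0682584496167], [0.0, 405.6052920052492, 194.44697340266862], [0.0, 0.0, 1.0]] [[-0.509, -0.669, 0.541, 1.213], [0.861, -0.389, 0.328, 0.434], [-0.009, 0.633, 0.774, 1.037], [0.0, 0.0, 0.0, 1.0]] ['image', 'z_map', 'K', 'cam_to_world']
drawer 0.67 [380.4, 229.4, 426.9, 264.4] [0.592 0.313 0.107] [0.511 0.249 0.   ] [0.632 0.364 0.112]
drawer 0.55 [189.2, 152.2, 285.3, 223.5] [ 0.61  -0.28   0.002] [ 0.476 -0.38  -0.002] [ 0.726 -0.187  0.006]
drawer_handle 0.6 [380.4, 227.6, 425.8, 262.5] [0.592 0.309 0.107] [ 0.515  0.247 -0.001] [0.633 0.36
[... 2050 characters left out ...]
58 0.005] [0.863 0.406 0.125]
canister 0.6 [220.8, 281.1, 263.4, 335.7] [ 0.301 -0.295  0.117] [ 0.258 -0.313  0.004] [ 0.341 -0.241  0.14 ]
salt_bowl 0.59 [362.5, 372.1, 408.0, 398.3] [ 0.599 -0.508  0.023] [ 0.547 -0.538 -0.001] [ 0.638 -0.483  0.046]
salt_bowl 0.44 [391.1, 186.8, 418.4, 223.8] [ 0.798 -0.01   0.07 ] [ 0.772 -0.024  0.001] [0.833 0.034 0.102]
jade_mill 0.93 [282.4, 362.1, 302.8, 399.0] [ 0.394 -0.499  0.136] [ 0.372 -0.51   0.029] [ 0.416 -0.473  0.16 ]
shaker_lid 0.6 [396.6, 232.4, 422.7, 250.3] [ 0.792 -0.108  0.025] [ 0.765 -0.127  0.   ] [ 0.83  -0.071  0.038]
pepper_jar 0.86 [390.8, 186.2, 417.5, 224.5] [ 0.797 -0.01   0.071] [ 0.772 -0.024  0.006] [0.829 0.031 0.102]
```

View pics/scene0.png

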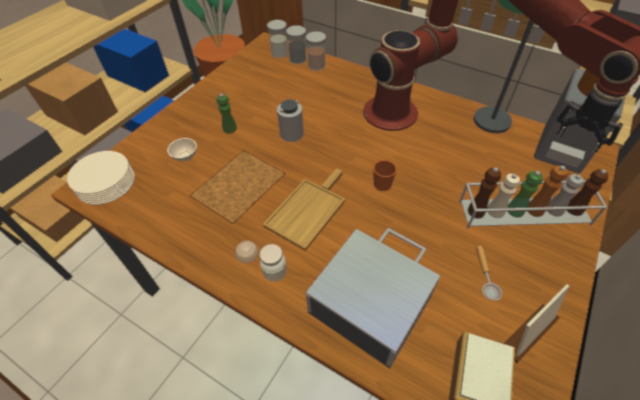

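View pics/side0.png

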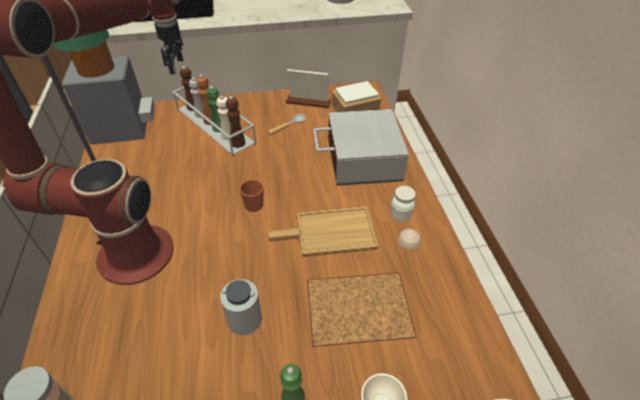

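```bash
cat >> h.py <<'E'
def cloud(cams=("scene","side")):
    return np.concatenate([pts(eyes.get_image(c)).reshape(-1,3) for c in cams])
def box(P,lo,hi):
    P=P[~np.isnan(P[:,0])];return P[np.all((P>lo)&(P<hi),1)]
E
python3 - <<'E'
from h import *
for c in("scene","side"):
    P=cloud((c,))
    # station top
    S=box(P,[.55,.1,.117],[.95,.5,.128]);r=cv2.minAreaRect((S[:,:2]*1000).astype(np.float32));print(c,"sttop",np.median(S[:,2]),r,cv2.boxPoints(r).round().tolist())
    H=box(P,[.45,.12,.085],[.605,.45,.12])
    if len(H)>5: r=cv2.minAreaRect((H[:,:2]*1000).astype(np.float32));print("handle",len(H),np.percentile(H[:,2],[5,50,95]),r,cv2.boxPoints(r).round().tolist())
    T=box(P,[.48,-.15,.008],[.73,.1,.022]);r=cv2.minAreaRect((T[:,:2]*1000).astype(np.float32));print("tray",r,cv2.boxPoints(r).round().tolist())
    d=eyes.get_image(c);m=max(nets.silhouettes(c,"mat"),key=lambda r:r["p"])["mask"]
    q=pts(d)[m];q=q[abs(q[:,2])<.01];r=cv2.minAreaRect((q[:,:2]*1000).astype(np.float32));print("mat",r,cv2.boxPoints(r).round().tolist())
E
```

```text
scene sttop 0.12283369051046011 ((758.9547729492188, 293.16754150390625), (251.2190704345703, 232.39303588867188), 85.69020080566406) [[634.0, 177.0], [865.0, 159.0], [884.0, 410.0], [653.0, 427.0]]
handle 185 [0.10319171 0.10748407 0.1115079 ] ((591.7589111328125, 306.0326232910156), (25.935714721679688, 119.41303253173828), 0.23453430831432343) [[579.0, 366.0], [579.0, 246.0], [605.0, 246.0], [604.0, 366.0]]
tray ((592.7537841796875, -25.872215270996094), (173.0911865234375, 225.53701782226562), 87.93292999267578) [[477.0, -108.0], [702.0, -116.0], [709.0, 57.0], [483.0, 65.0]]
mat ((596.7444458007812, -282.8809814453125), (205.8812255859375, 266.6944274902344), 84.77558135986328) [[455.0, -373.0], [720.0, -398.0], [739.0, -193.0], [473.0, -168.0]]
side sttop 0.12099727693344353 ((756.8568115234375, 289.76153564453125), (257.1698303222656, 230.4036407470703), 84.90188598632812) [[631.0, 172.0], [860.0, 151.0], [883.0, 408.0], [654.0, 428.0]]
handle 88 [0.10020906 0.10583128 0.10917556] ((589.830322265625, 300.7859191894531), (117.0434799194336, 25.782241821289062), 89.8855972290039) [[577.0, 242.0], [603.0, 242.0], [603.0, 359.0], [577.0, 359.0]]
tray ((591.1420288085938, -13.079292297363281), (189.00636291503906, 225.0828857421875), 87.01750946044922) [[474.0, -102.0], [699.0, -113.0], [708.0, 75.0], [484.0, 87.0]]
mat ((598.0531005859375, -283.6874084472656), (205.03652954101562, 265.4570617675781), 85.28730773925781) [[457.0, -375.0], [722.0, -397.0], [739.0, -192.0], [474.0, -171.0]]
```

Scene image: the station is at about (375,290) with its handle bar at (400,245). The tray is at (305,212) with its handle towards the robot, and the mat is at (238,186). The side view agrees. The rack of tall mills lies between the arm and the station, so I'll raise the arm before crossing.

```bash
cat >> h.py <<'E'
def Rdown(phi):
    "tool z down, tool y at world angle phi"
    y=np.array([np.cos(phi),np.sin(phi),0]);z=np.array([0,0,-1.]);return np.stack([np.cross(y,z),y,z],1)
def plan(wps,start=None,hold=3):
    "wps: (x,y,z,phi or None,grip,share per row). Prints rows in tool axes/units."
    o=ctrl.get_obs();p=o["tool_pos"].copy();M=R.from_rotvec(o["tool_rot"]).as_matrix();out=[]
    phi0=np.arctan2(M[1,1],M[0,1]);print("now",o["tool_pos"].round(4),"phi",phi0.round(3),"tilt",M[:,2].round(3),"open",o["opening"].round(4),"t",o["t"].round(1),"q",o["q"].round(2))
    for x,y,z,phi,g,s in wps:
        M1=M if phi is None else Rdown(phi)
        t=np.array([x,y,z]);rv=R.from_matrix(M.T@M1).as_rotvec()
        n=max(1,int(np.ceil(np.linalg.norm(t-p)/(.06*s)-.02)),int(np.ceil(np.abs(rv).max()/.1-.02)))
        for k in range(n):
            sh=M.T@((t-p)/(n-k))/.06;tu=rv/n/.1
            sh=sh.round(2);tu=tu.round(2);out.append(list(sh)+list(tu)+[g])
            p=p+M@sh*.06;M=M@R.from_rotvec(tu*.1).as_matrix()
        out+= [[0]*6+[g]]*0
    out+=[[0]*6+[wps[-1][4]]]*hold
    print(len(out),"rows");print(", ".join(", ".join(f"{v:g}" for v in np.array(r)+0.) for r in out))
E
python3 - <<'E'
from h import *
a=np.deg2rad(-4.7);u=np.array([np.cos(a),np.sin(a)]);v=np.array([-u[1],u[0]])
for c in("scene","side"):
    P=cloud((c,))
    H=box(P,[.45,.12,.09],[.66,.45,.12]);s=H[:,:2]@u;w=H[:,:2]@v
    hs,e=np.histogram(s,np.arange(.52,.66,.005));print(c,list(zip(e.round(3),hs)))
    B=s<e[np.argmax(hs[:12])]+.01;print("bar s",np.median(s[B]),"w range",np.percentile(w[B],[2,98]))
    S=box(P,[.55,.1,.117],[.95,.5,.128]);print("top s,w",np.percentile(S[:,:2]@u,[1,99]),np.percentile(S[:,:2]@v,[1,99]))
# rack extents
P=cloud();K=box(P,[.05,.4,.15],[.6,.8,.23]);print("rack",K[:,:2].min(0),K[:,:2].max(0))
bx,by=.585,.304
plan([(.147,.5,.33,None,85,1),(.45,.33,.32,a+np.pi,85,1)])
E
```

```text
scene [(np.float64(0.52), np.int64(0)), (np.float64(0.525), np.int64(0)), (np.float64(0.53), np.int64(0)), (np.float64(0.535), np.int64(0)), (np.float64(0.54), np.int64(0)), (np.float64(0.545), np.int64(0)), (np.float64(0.55), np.int64(3)), (np.float64(0.555), np.int64(36)), (np.float64(0.56), np.int64(94)), (np.float64(0.565), np.int64(35)), (np.float64(0.57), np.int64(12)), (np.float64(0.575), np.int64(10)), (np.float64(0.58), np.int64(12)), (np.float64(0.585), np.int64(13)), (np.float64(0.59), np.int64(9)), (np.float64(0.595), np.int64(16)), (np.float64(0.6), np.int64(10)), (np.float64(0.605), np.int64(12)), (np.float64(0.61), np.int64(0)), (np.float64(0.615), np.int64(12)), (np.float64(0.62), np.int64(8)), (np.float64(0.625), np.int64(3)), (np.float64(0.63), np.int64(4)), (np.float64(0.635), np.int64(0)), (np.float64(0.64), np.int64(1)), (np.float64(0.645), np.int64(0)), (np.float64(0.65), np.int64(0)), (np.float64(0.655), np.int64(0))]
bar s 0.5626249964354924 w range [0.29720123 0.41123783]
top s,w [0.62078766 0.84623588] [0.23332927 0.47740986]
side [(np.float64(0.52), np.int6
[... 870 characters left out ...]
5), np.int64(0)), (np.float64(0.655), np.int64(0))]
bar s 0.5593074458663058 w range [0.29089769 0.40624494]
top s,w [0.61837635 0.84236793] [0.22624568 0.47211859]
rack [0.13664958 0.4158265 ] [0.59776159 0.72624887]Traceback (most recent call last):
  File "<stdin>", line 12, in <module>
  File "h.py", line 22, in plan
    phi0=np.arctan2(M[1,1],M[0,1]);print("now",o["tool_pos"].round(4),"phi",phi0.round(3),"tilt",M[:,2].round(3),"open",o["opening"].round(4),"t",o["t"].round(1),"q",o["q"].round(2))
                                                                                                                        ^^^^^^^^^^^^^^^^^^
AttributeError: 'float' object has no attribute 'round'
```

```bash
sed -i 's/o\["t"\].round(1)/round(float(o["t"]),1)/; s/o\["opening"\].round(4)/round(float(o["opening"]),4)/' h.py; python3 - <<'E'
from h import *
a=np.deg2rad(-4.7)
plan([(.16,.5,.33,None,40,1),(.588,.304,.3,a,40,1)],hold=2)
E
```

```text
now [0.1466 0.6075 0.2313] phi 1.334 tilt [-0. -0. -1.] open 0.0853 t 1.8 q [ 1.21  0.05  1.61  0.    1.48 -0.12]
20 rows
-0.21, -0.56, -0.55, 0, 0, 0, 40, -0.21, -0.57, -0.55, 0, 0, 0, 40, -0.22, -0.56, -0.55, 0, 0, 0, 40, -0.51, -0.1, 0.03, 0, 0, 0.94, 40, -0.52, -0.05, 0.03, 0, 0, 0.94, 40, -0.52, 0, 0.03, 0, 0, 0.94, 40, -0.52, 0.05, 0.03, 0, 0, 0.94, 40, -0.51, 0.09, 0.03, 0, 0, 0.94, 40, -0.5, 0.14, 0.04, 0, 0, 0.94, 40, -0.49, 0.19, 0.03, 0, 0, 0.94, 40, -0.47, 0.24, 0.04, 0, 0, 0.94, 40, -0.44, 0.28, 0.03, 0, 0, 0.94, 40, -0.42, 0.32, 0.04, 0, 0, 0.94, 40, -0.38, 0.36, 0.03, 0, 0, 0.94, 40, -0.35, 0.39, 0.04, 0, 0, 0.94, 40, -0.31, 0.42, 0.03, 0, 0, 0.94, 40, -0.27, 0.45, 0.04, 0, 0, 0.94, 40, -0.24, 0.47, 0.03, 0, 0, 0.94, 40, 0, 0, 0, 0, 0, 0, 40, 0, 0, 0, 0, 0, 0, 40
```

Request:
{"op": "jog_arm", "data": {
  "commands": [-0.21, -0.56, -0.55, 0, 0, 0, 40, -0.21, -0.57, -0.55, 0, 0, 0, 40, -0.22, -0.56, -0.55, 0, 0, 0, 40, -0.51, -0.1, 0.03, 0, 0, 0.94, 40, -0.52, -0.05, 0.03, 0, 0, 0.94, 40, -0.52, 0, 0.03, 0, 0, 0.94, 40, -0.52, 0.05, 0.03, 0, 0, 0.94, 40, -0.51, 0.09, 0.03, 0, 0, 0.94, 40, -0.5, 0.14, 0.04, 0, 0, 0.94, 40, -0.49, 0.19, 0.03, 0, 0, 0.94, 40, -0.47, 0.24, 0.04, 0, 0, 0.94, 40, -0.44, 0.28, 0.03, 0, 0, 0.94, 40, -0.42, 0.32, 0.04, 0, 0, 0.94, 40, -0.38, 0.36, 0.03, 0, 0, 0.94, 40, -0.35, 0.39, 0.04, 0, 0, 0.94, 40, -0.31, 0.42, 0.03, 0, 0, 0.94, 40, -0.27, 0.45, 0.04, 0, 0, 0.94, 40, -0.24, 0.47, 0.03, 0, 0, 0.94, 40, 0, 0, 0, 0, 0, 0, 40, 0, 0, 0, 0, 0, 0, 40]
}}

```text
t: 4.3
tool_pos: [0.5877, 0.304, 0.3002]
tool_rot: [-2.303, -2.136, 0.0]
contact_force: [0.4, 0.6, 0.3]
opening: 0.0399
grip_force: 0.0
```

```bash
cat >> h.py <<'E'
def wray(d,u,v):
    "world ray of a fisheye pixel"
    K=d["K"];x,y=(u-K[0,2]),(v-K[1,2]);r=np.hypot(x,y)+1e-9;th=r/K[0,0]
    c=np.stack([np.sin(th)*x/r,-np.sin(th)*y/r,-np.cos(th)],-1)
    return c@d["cam_to_world"][:3,:3].T
def wpts(d):
    z=d["z_map"];h,w=z.shape;u,v=np.meshgrid(np.arange(w),np.arange(h));T=d["cam_to_world"]
    ray=wray(d,u,v);cz=-(ray@T[:3,2]);P=T[:3,3]+ray*(z/np.maximum(cz,1e-3))[...,None];P[(z<=0)|(cz<.15)]=np.nan
    return P
E
python3 - <<'E'
from h import *
d=eyes.get_image("wrist");save(d,"w1");print(d["K"].tolist(),d["cam_to_world"].round(3).tolist())
P=wpts(d).reshape(-1,3)
a=np.deg2rad(-4.7);u=np.array([np.cos(a),np.sin(a)]);v=np.array([-u[1],u[0]])
S=box(P,[.55,.1,.115],[.95,.5,.13]);print("top",len(S),np.median(S[:,2]),np.percentile(S[:,:2]@u,[1,99]),np.percentile(S[:,:2]@v,[1,99]))
H=box(P,[.45,.12,.09],[.61,.45,.118]);s=H[:,:2]@u;w=H[:,:2]@v;B=(s<.572)
print("bar",len(H),np.median(s[B]),np.percentile(w[B],[2,98]),np.percentile(H[B][:,2],[50,95]))
print("barfit deg",np.rad2deg(np.arctan2(*np.polyfit(H[B][:,1],H[B][:,0],1)[[0]],1)) )
plan([(.588,.304,.085,a,40,.6)])
E
```

```text
[[309.70691628693146, 0.0, 315.83612365934596], [0.0, 309.70691628693146, 197.8861735469169], [0.0, 0.0, 1.0]] [[0.997, 0.071, 0.024, 0.593], [-0.075, 0.95, 0.303, 0.382], [-0.001, -0.304, 0.953, 0.443], [0.0, 0.0, 0.0, 1.0]]
top 33551 0.12209188363368662 [0.61625607 0.8403073 ] [0.23428097 0.47583657]
bar 1255 0.5590764059551482 [0.29430481 0.41093481] [0.1073127  0.10889599]
barfit deg 4.7101497669400265
now [0.5875 0.3043 0.3005] phi -0.075 tilt [-0.  0. -1.] open 0.0397 t 4.3 q [0.37 0.11 1.44 0.   1.59 0.44]
9 rows
0, 0, 0.6, 0, 0, 0.01, 40, 0, 0, 0.6, 0, 0, 0.01, 40, 0, 0, 0.6, 0, 0, 0.01, 40, 0, 0, 0.6, 0, 0, 0.01, 40, 0, 0, 0.6, 0, 0, 0.01, 40, -0.01, 0.01, 0.59, 0, 0, 0.01, 40, 0, 0, 0, 0, 0, 0, 40, 0, 0, 0, 0, 0, 0, 40, 0, 0, 0, 0, 0, 0, 40
```

Request:
{"op": "jog_arm", "data": {
  "commands": [0, -0.02, 0.6, 0, 0, 0.01, 40, 0, 0, 0.6, 0, 0, 0.01, 40, 0, 0, 0.6, 0, 0, 0.01, 40, 0, 0, 0.6, 0, 0, 0.01, 40, 0, 0, 0.6, 0, 0, 0.01, 40, 0, 0, 0.59, 0, 0, 0.01, 40, 0, 0, 0, 0, 0, 0, 40, 0, 0, 0, 0, 0, 0, 0, 0, 0, 0, 0, 0, 0, 0, 0, 0, 0, 0, 0, 0, 0, 0, 0, 0, 0, 0, 0, 0],
  "newtons": 50
}}

```text
t: 5.72
tool_pos: [0.588, 0.3048, 0.0878]
tool_rot: [2.31, 2.128, 0.005]
contact_force: [-3.1, 0.4, 7.1]
opening: 0.0081
grip_force: 49.1
```

```bash
python3 - <<'E'
from h import *
o=ctrl.get_obs();print(o)
E
```

```text
{'t': 5.725, 'q': array([3.65642897e-01, 2.57351367e-01, 1.63415973e+00, 8.07958607e-04,
       1.24669109e+00, 4.47189661e-01]), 'dq': array([-0.00026261, -0.00060068, -0.00178385,  0.00131426,  0.00095934,
        0.00086752]), 'effort': array([-1.38687093e+00, -4.12401366e+01, -3.17781043e+01, -4.18858062e-01,
       -6.50504921e-01,  3.50201433e-02]), 'tool_pos': array([0.58799594, 0.30480103, 0.08777108]), 'tool_rot': array([2.31001595, 2.12837819, 0.00539224]), 'contact_force': array([-3.10807164,  0.39024349,  7.12884678]), 'wrist_torque': array([ 0.12903665,  0.45629169, -0.01122023]), 'grip_force': 49.10731852054596, 'opening': 0.008057826538611283}
```

Request:
{"op": "jog_arm", "data": {
  "commands": [0, -0.1, 0, 0, 0, 0, 0, 0, -0.24, 0, 0, 0, 0, 0, 0, -0.24, 0, 0, 0, 0, 0, 0, -0.24, 0, 0, 0, 0, 0, 0, -0.24, 0, 0, 0, 0, 0, 0, -0.24, 0, 0, 0, 0, 0, 0, -0.24, 0, 0, 0, 0, 0, 0, -0.24, 0, 0, 0, 0, 0, 0, -0.24, 0, 0, 0, 0, 0, 0, -0.24, 0, 0, 0, 0, 0, 0, -0.24, 0, 0, 0, 0, 0, 0, -0.24, 0, 0, 0, 0, 0, 0, -0.14, 0, 0, 0, 0, 0, 0, 0, 0, 0, 0, 0, 0, 0, 0, 0, 0, 0, 0, 0]
}}

```text
t: 7.6
tool_pos: [0.4158, 0.3183, 0.0877]
tool_rot: [2.309, 2.128, 0.004]
contact_force: [-2.5, -2.4, 11.9]
opening: 0.0079
grip_force: 50.2
```

Request:
{"op": "jog_arm", "data": {
  "commands": [0, -0.05, 0, 0, 0, 0, 0, 0, -0.05, 0, 0, 0, 0, 0, 0, -0.05, 0, 0, 0, 0, 0, 0, -0.03, 0, 0, 0, 0, 0, 0, 0, 0, 0, 0, 0, 0]
}}

```text
t: 8.22
tool_pos: [0.4135, 0.3186, 0.0879]
tool_rot: [2.299, 2.118, 0.031]
contact_force: [30.2, -2.7, -9.7]
opening: 0.0079
grip_force: 48.6
```

Request:
{"op": "jog_arm", "data": {
  "commands": [0, 0.11, 0, 0, 0, 0, 0, 0, 0, 0, 0, 0, 0, 45, 0, 0, 0, 0, 0, 0, 45, 0, 0, 0, 0, 0, 0, 45, 0, 0, -0.4, 0, 0, 0, 45, 0, 0, -0.6, 0, 0, 0, 45, 0, 0.1, -0.8, 0, 0, 0, 45, 0, 0.6, -0.8, 0, 0, 0, 45, 0, 0.7, -0.8, 0, 0, 0, 45, 0, 0.6, -0.4, 0, 0, 0, 45, 0, 0, 0, 0, 0, 0, 45, 0, 0, 0, 0, 0, 0, 45]
}}

```text
t: 9.72
tool_pos: [0.5281, 0.3086, 0.3102]
tool_rot: [-2.309, -2.128, 0.004]
contact_force: [-0.1, -0.2, 0.1]
opening: 0.0449
grip_force: 0.0
```

```bash
python3 - <<'E'
from h import *
d=eyes.get_image("wrist");save(d,"w2");print(ctrl.get_obs()["tool_pos"],ctrl.get_obs()["tool_rot"])
P=wpts(d)
rs=nets.silhouettes("wrist","mill0")
for r in rs:
    q=P[r["mask"]];q=q[~np.isnan(q[:,0])]
    if len(q):print(round(r["p"],2),np.round(r["bbox"]),np.median(q,0).round(3),np.percentile(q[:,2],[5,95]).round(3))
a=np.deg2rad(-4.7);u=np.array([np.cos(a),np.sin(a)]);v=np.array([-u[1],u[0]])
F=P.reshape(-1,3)
# knobs: heights .09-.106 inside the drawer
for name,Q in(("wrist",F),("scene",cloud(("scene",))),("side",cloud(("side",)))):
    B=box(Q,[.4,.15,.088],[.7,.5,.107]);s=B[:,:2]@u;w=B[:,:2]@v;k=(s>.455)&(s<.612);B=B[k]
    im=np.zeros((500,500),np.uint8);ij=((B[:,:2]-[.35,.1])*1000).astype(int);im[ij[:,0],ij[:,1]]=255
    im=cv2.morphologyEx(im,cv2.MORPH_CLOSE,np.ones((5,5)));n,l,st,ce=cv2.connectedComponentsWithStats(im)
    for i in range(1,n):
        if st[i,4]>60:
            m=l[ij[:,0],ij[:,1]]==i;print(name,"knob",st[i,2:5],B[m].mean(0).round(4),"top",np.percentile(B[m][:,2],95).round(3))
E
```

```text
[0.5277441  0.30862756 0.3098661 ] [-2.30891878 -2.12840529  0.00512624]
0.92 [335. 138. 371. 182.] [0.572 0.313 0.074] [0.033 0.103]
0.7 [289.  90. 329. 129.] [0.523 0.381 0.074] [0.071 0.103]
0.69 [290. 183. 326. 224.] [0.512 0.258 0.074] [0.031 0.102]
0.31 [213.  71. 421. 257.] [0.562 0.317 0.025] [0.023 0.111]
wrist knob [ 27  26 523] [0.5107 0.2502 0.1002] top 0.103
wrist knob [ 25  26 505] [0.5217 0.3805 0.1016] top 0.104
wrist knob [ 26  27 499] [0.5743 0.3073 0.1008] top 0.103
scene knob [ 27  24 370] [0.516  0.2498 0.0993] top 0.104
scene knob [ 25  24 397] [0.5274 0.3815 0.1   ] top 0.105
scene knob [ 26  27 428] [0.5808 0.3074 0.0994] top 0.104
side knob [ 16  23 117] [0.5076 0.2464 0.0987] top 0.102
side knob [ 15  18 105] [0.5135 0.2359 0.0977] top 0.102
side knob [ 23  22 136] [0.5196 0.3707 0.0971] top 0.104
side knob [15 17 95] [0.572  0.2941 0.0977] top 0.103
```

View pics/w2.png

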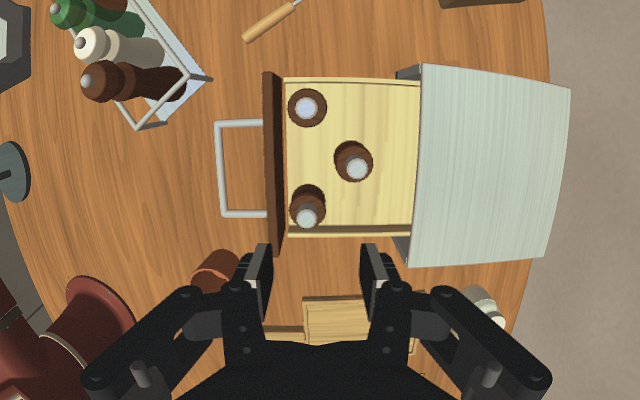

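The wrist view shows exactly three mills in the drawer: (307,105), (356,165) and (306,215). Their knob tops are at 0.103 m (24+78=102 expected), so I'm grasping with the fingers closing along y.

```bash
python3 - <<'E'
from h import *
f=np.pi/2-.08
plan([(.511,.2505,.17,f,50,1),(.511,.2505,.079,f,50,.6)],hold=1)
E
```

```text
now [0.5279 0.3087 0.3105] phi -0.081 tilt [-0.002 -0.001 -1.   ] open 0.045 t 9.9 q [ 0.41 -0.01  1.55  0.    1.61  0.49]
20 rows
-0.06, -0.01, 0.15, 0, 0, -0.98, 50, -0.06, -0.02, 0.15, 0, 0, -0.98, 50, -0.06, -0.02, 0.15, 0, 0, -0.98, 50, -0.06, -0.03, 0.15, 0, 0, -0.98, 50, -0.05, -0.04, 0.15, 0, 0, -0.98, 50, -0.05, -0.04, 0.14, 0, 0, -0.98, 50, -0.04, -0.04, 0.15, 0, 0, -0.98, 50, -0.04, -0.05, 0.14, 0, 0, -0.98, 50, -0.03, -0.05, 0.15, 0, 0, -0.98, 50, -0.03, -0.06, 0.14, 0, 0, -0.98, 50, -0.02, -0.06, 0.15, 0, 0, -0.98, 50, -0.02, -0.06, 0.14, 0, 0, -0.98, 50, -0.01, -0.06, 0.15, 0, 0, -0.98, 50, -0.01, -0.06, 0.14, 0, 0, -0.98, 50, 0, -0.07, 0.15, 0, 0, -0.98, 50, 0, -0.06, 0.14, 0, 0, -0.98, 50, 0, 0, 0.51, 0, -0.01, -0.01, 50, 0, 0, 0.5, 0, -0.01, -0.01, 50, 0, 0, 0.51, 0, -0.01, -0.01, 50, 0, 0, 0, 0, 0, 0, 50
```

Request:
{"op": "jog_arm", "data": {
  "commands": [-0.06, -0.01, 0.15, 0, 0, -0.98, 50, -0.06, -0.02, 0.15, 0, 0, -0.98, 50, -0.06, -0.02, 0.15, 0, 0, -0.98, 50, -0.06, -0.03, 0.15, 0, 0, -0.98, 50, -0.05, -0.04, 0.15, 0, 0, -0.98, 50, -0.05, -0.04, 0.14, 0, 0, -0.98, 50, -0.04, -0.04, 0.15, 0, 0, -0.98, 50, -0.04, -0.05, 0.14, 0, 0, -0.98, 50, -0.03, -0.05, 0.15, 0, 0, -0.98, 50, -0.03, -0.06, 0.14, 0, 0, -0.98, 50, -0.02, -0.06, 0.15, 0, 0, -0.98, 50, -0.02, -0.06, 0.14, 0, 0, -0.98, 50, -0.01, -0.06, 0.15, 0, 0, -0.98, 50, -0.01, -0.06, 0.14, 0, 0, -0.98, 50, 0, -0.07, 0.15, 0, 0, -0.98, 50, 0, -0.06, 0.14, 0, 0, -0.98, 50, 0, 0, 0, 0, 0, 0, 50]
}}

```text
t: 12.05
tool_pos: [0.5114, 0.2504, 0.1702]
tool_rot: [-0.134, -3.136, 0.001]
contact_force: [-0.2, 0.1, 0.8]
opening: 0.0498
grip_force: 0.0
```

```bash
python3 - <<'E'
from h import *
d=eyes.get_image("wrist");save(d,"w3")
Q=wpts(d).reshape(-1,3);B=box(Q,[.46,.2,.095],[.6,.42,.107])
print(len(B),[ (len(b),b.mean(0).round(4)) for b in (B[np.hypot(*(B[:,:2]-c).T)<.03] for c in([.511,.25],[.522,.381],[.574,.307])) if len(b)])
f=np.pi/2-.08
plan([(.511,.2505,.079,f,50,.6)],hold=1)
E
```

```text
2324 [(933, array([0.5085, 0.2479, 0.1013])), (685, array([0.5198, 0.3781, 0.1009])), (2, array([0.569 , 0.3167, 0.0967]))]
now [0.5119 0.2507 0.1709] phi 1.485 tilt [-0.001 -0.    -1.   ] open 0.05 t 12.1 q [ 0.32 -0.03  1.8   0.    1.37 -1.16]
4 rows
0, 0, 0.51, 0, 0, -0.02, 50, 0.01, 0, 0.51, 0, 0, -0.02, 50, 0, 0, 0.51, 0, 0, -0.02, 50, 0, 0, 0, 0, 0, 0, 50
```

Request:
{"op": "jog_arm", "data": {
  "commands": [-0.03, -0.02, 0.5, 0, 0, 0, 50, 0, 0, 0.5, 0, 0, 0, 50, 0, 0, 0.5, 0, 0, 0, 50, 0, 0, 0, 0, 0, 0, 50, 0, 0, 0, 0, 0, 0, 10, 0, 0, 0, 0, 0, 0, 10, 0, 0, 0, 0, 0, 0, 10, 0, 0, -0.2, 0, 0, 0, 10, 0, 0, -0.5, 0, 0, 0, 10, 0, 0, -0.5, 0, 0, 0, 10, 0, 0, -0.5, 0, 0, 0, 10, 0, 0, -0.5, 0, 0, 0, 10, 0, 0, 0, 0, 0, 0, 10],
  "newtons": 60
}}

```text
t: 13.72
tool_pos: [0.5161, 0.2498, 0.2173]
tool_rot: [0.133, 3.133, 0.004]
contact_force: [0.9, 0.5, -1.4]
opening: 0.0241
grip_force: 58.9
```

```bash
python3 - <<'E'
from h import *
plan([(.50,-.025,.23,np.pi/2-.06,10,.6)],hold=3)
E
```

```text
now [0.5161 0.2498 0.2173] phi 1.486 tilt [ 0.006  0.002 -1.   ] open 0.0241 t 13.7 q [ 0.32 -0.07  1.75 -0.    1.45 -1.16]
11 rows
-0.02, -0.57, -0.03, 0, 0.01, -0.03, 10, -0.01, -0.57, -0.03, 0, 0.01, -0.03, 10, -0.01, -0.57, -0.03, 0, 0.01, -0.03, 10, -0.01, -0.58, -0.03, 0, 0.01, -0.03, 10, -0.01, -0.57, -0.03, 0, 0.01, -0.03, 10, -0.01, -0.58, -0.02, 0, 0.01, -0.03, 10, 0, -0.57, -0.03, 0, 0.01, -0.03, 10, 0, -0.58, -0.02, 0, 0.01, -0.03, 10, 0, 0, 0, 0, 0, 0, 10, 0, 0, 0, 0, 0, 0, 10, 0, 0, 0, 0, 0, 0, 10
```

Request:
{"op": "jog_arm", "data": {
  "commands": [-0.02, -0.57, -0.03, 0, 0, -0.03, 10, -0.01, -0.57, -0.03, 0, 0, -0.03, 10, -0.01, -0.57, -0.03, 0, 0, -0.03, 10, -0.01, -0.58, -0.03, 0, 0, -0.03, 10, -0.01, -0.57, -0.03, 0, 0, -0.03, 10, -0.01, -0.58, -0.02, 0, 0, -0.03, 10, 0, -0.57, -0.03, 0, 0, -0.03, 10, 0, -0.58, -0.02, 0, 0, -0.03, 10, 0, 0, 0, 0, 0, 0, 10, 0, 0, 0, 0, 0, 0, 10]
}}

```text
t: 14.98
tool_pos: [0.4976, -0.0253, 0.2255]
tool_rot: [-0.096, -3.138, -0.001]
contact_force: [-0.1, 1.6, -0.4]
opening: 0.024
grip_force: 60.2
```

```bash
cat >> h.py <<'E'
def rectfit(B,L=.224,W=.160):
    "pose (cx,cy,yaw) of an L x W rectangle best covering points B (percentile edges)"
    best=None
    for a in np.deg2rad(np.arange(-15,10,.25)):
        u=np.array([np.cos(a),np.sin(a)]);v=np.array([-u[1],u[0]]);s=B@u;w=B@v
        s0,s1=np.percentile(s,[.7,99.3]);w0,w1=np.percentile(w,[.7,99.3]);A=(s1-s0)*(w1-w0)
        if best is None or A<best[0]:best=(A,(s0+s1)/2*u+(w0+w1)/2*v,a,s1-s0,w1-w0)
    return best
def tray(Q,c=(.592,-.026),r=.2):
    B=box(Q,[c[0]-r,c[1]-r,.0075],[c[0]+r,c[1]+r,.024]);B=B[:,:2]
    im=np.zeros((500,500),np.uint8);ij=np.clip(((B-c+np.array([.25,.25]))*500).astype(int),0,499);im[ij[:,0],ij[:,1]]=255
    im=cv2.morphologyEx(im,cv2.MORPH_CLOSE,np.ones((5,5)));op=cv2.morphologyEx(im,cv2.MORPH_OPEN,np.ones((25,25)))
    n,l,st,_=cv2.connectedComponentsWithStats(op);i=1+np.argmax(st[1:,4]);B=B[l[ij[:,0],ij[:,1]]==i]
    b=rectfit(B);return len(B),b[1].round(4),np.rad2deg(b[2]).round(2),np.round(b[3:],3)
E
python3 - <<'E'
from h import *
d=eyes.get_image("wrist");save(d,"w4");Q=wpts(d).reshape(-1,3)
print("wrist",tray(Q))
C=box(Q,[.4,-.2,-.02],[.8,.15,.01]);print("counter z",np.median(C[:,2]))
for c in("scene","side"):print(c,tray(cloud((c,))))
print(ctrl.get_obs()["tool_pos"],ctrl.get_obs()["opening"],ctrl.get_obs()["grip_force"])
E
```

```text
wrist (2133, array([0.5102, 0.0345]), np.float64(-1.0), array([0.059, 0.053]))
counter z 0.00018371819920132149
scene (2972, array([ 0.5932, -0.0201]), np.float64(-2.25), array([0.22 , 0.157]))
side (2960, array([ 0.59 , -0.026]), np.float64(-2.25), array([0.218, 0.157]))
[ 0.4979686  -0.02480068  0.22618246] 0.023911795894586023 60.21136164665222
```

View pics/w4.png

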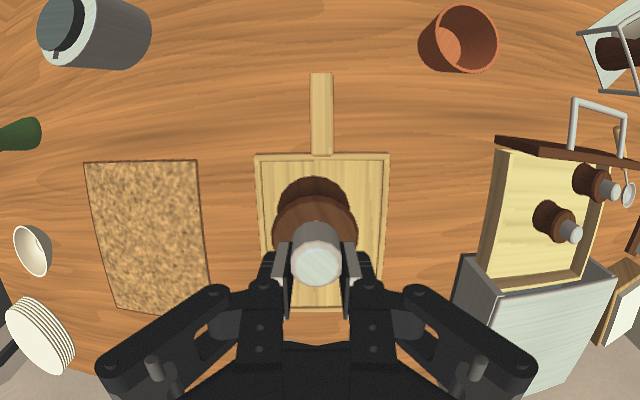

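The wrist view shows the mill held upright over the tray. The tray is at (320,230) with its handle at (322,113), and the mat is at (150,235). The scene and side fits agree: tray at (0.592,-0.023), yaw -2.25°.

```bash
python3 - <<'E'
from h import *
f=np.pi/2-.06
plan([(.6535,-.0254,.16,f,10,.6),(.6535,-.0254,.0715,f,10,.3)],hold=2)
E
```

```text
now [ 0.498  -0.0248  0.2262] phi 1.511 tilt [-0.001  0.    -1.   ] open 0.0239 t 15.1 q [-0.2  -0.25  1.91  0.    1.49 -1.71]
12 rows
-0.52, 0.03, 0.22, 0, 0, 0, 10, -0.52, 0.03, 0.22, 0, 0, 0, 10, -0.52, 0.03, 0.22, 0, 0, 0, 10, -0.51, 0.03, 0.22, 0, 0, 0, 10, -0.52, 0.02, 0.22, 0, 0, 0, 10, 0, 0, 0.3, 0, 0, 0, 10, 0, 0, 0.29, 0, 0, 0, 10, 0, 0, 0.3, 0, 0, 0, 10, 0, 0, 0.29, 0, 0, 0, 10, 0, 0, 0.3, 0, 0, 0, 10, 0, 0, 0, 0, 0, 0, 10, 0, 0, 0, 0, 0, 0, 10
```

Request:
{"op": "jog_arm", "data": {
  "commands": [-0.52, 0.03, 0.22, 0, 0, 0, 10, -0.52, 0.03, 0.22, 0, 0, 0, 10, -0.52, 0.03, 0.22, 0, 0, 0, 10, -0.51, 0.03, 0.22, 0, 0, 0, 10, -0.52, 0.02, 0.22, 0, 0, 0, 10, 0, 0, 0.3, 0, 0, 0, 10, 0, 0, 0.29, 0, 0, 0, 10, 0, 0, 0.3, 0, 0, 0, 10, 0, 0, 0.29, 0, 0, 0, 10, 0, 0, 0.3, 0, 0, 0, 10, 0, 0, 0, 0, 0, 0, 10, 0, 0, 0, 0, 0, 0, 10]
}}

```text
t: 16.62
tool_pos: [0.6537, -0.0267, 0.0716]
tool_rot: [-0.096, -3.14, -0.0]
contact_force: [-0.4, -0.0, -1.2]
opening: 0.0237
grip_force: 61.5
```

Request:
{"op": "jog_arm", "data": {
  "commands": [0, 0, 0.03, 0, 0, 0, 10, 0, 0, 0, 0, 0, 0, 10]
}}

```text
t: 16.88
tool_pos: [0.6541, -0.0267, 0.0708]
tool_rot: [0.095, 3.139, -0.0]
contact_force: [-1.5, -0.2, 2.6]
opening: 0.0235
grip_force: 61.8
```

```bash
python3 - <<'E'
from h import *
f=np.pi/2-.08
plan([(.654,-.0267,.072,None,50,.3),(.654,-.0267,.071,None,50,.3),(.654,-.0267,.0705,None,50,.3),(.64,-.02,.2,f,50,.6),(.5735,.3065,.18,f,50,.9)],hold=2)
E
```

```text
now [ 0.6541 -0.0267  0.0708] phi 1.51 tilt [ 0.001 -0.    -1.   ] open 0.0235 t 16.9 q [-0.15  0.26  1.66  0.    1.22 -1.66]
16 rows
0, 0, -0.02, 0, 0, 0, 50, 0, 0, 0.02, 0, 0, 0, 50, 0, 0, 0.01, 0, 0, 0, 50, 0.06, 0.02, -0.54, 0, 0, 0.05, 50, 0.06, 0.03, -0.54, 0, 0, 0.05, 50, 0.06, 0.02, -0.54, 0, 0, 0.05, 50, 0.06, 0.03, -0.54, 0, 0, 0.05, 50, 0.22, 0.76, 0.05, 0, 0, 0, 50, 0.22, 0.76, 0.05, 0, 0, 0, 50, 0.22, 0.76, 0.05, 0, 0, 0, 50, 0.22, 0.76, 0.04, 0, 0, 0, 50, 0.22, 0.76, 0.05, 0, 0, 0, 50, 0.22, 0.76, 0.04, 0, 0, 0, 50, 0.22, 0.77, 0.05, 0, 0, 0, 50, 0, 0, 0, 0, 0, 0, 50, 0, 0, 0, 0, 0, 0, 50
```

Request:
{"op": "jog_arm", "data": {
  "commands": [0, 0, 0, 0, 0, 0, 50, 0, 0, 0, 0, 0, 0, 50, 0, 0, 0, 0, 0, 0, 50, 0, 0, -0.54, 0, 0, 0.05, 50, 0, 0, -0.54, 0, 0, 0.05, 50, 0.12, 0.04, -0.54, 0, 0, 0.05, 50, 0.12, 0.06, -0.54, 0, 0, 0.05, 50, 0.22, 0.76, 0.05, 0, 0, 0, 50, 0.22, 0.76, 0.05, 0, 0, 0, 50, 0.22, 0.76, 0.05, 0, 0, 0, 50, 0.22, 0.76, 0.04, 0, 0, 0, 50, 0.22, 0.76, 0.05, 0, 0, 0, 50, 0.22, 0.76, 0.04, 0, 0, 0, 50, 0.22, 0.77, 0.05, 0, 0, 0, 50, 0, 0, 0, 0, 0, 0, 50, 0, 0, 0, 0, 0, 0, 50]
}}

```text
t: 18.88
tool_pos: [0.5736, 0.3062, 0.1798]
tool_rot: [-0.126, -3.139, 0.001]
contact_force: [-0.4, -0.9, 0.8]
opening: 0.0503
grip_force: 0.0
```

```bash
cat >> h.py <<'E'
def knobs(Q,lo,hi):
    B=box(Q,lo,hi);im=np.zeros((900,900),np.uint8);ij=((B[:,:2]-[.2,-.4])*1000).astype(int);im[ij[:,0],ij[:,1]]=255
    im=cv2.morphologyEx(im,cv2.MORPH_CLOSE,np.ones((5,5)));n,l,st,ce=cv2.connectedComponentsWithStats(im)
    for i in range(1,n):
        if st[i,4]>80:
            b=B[l[ij[:,0],ij[:,1]]==i];print("  blob",st[i,2:5],b.mean(0).round(4),"top",np.percentile(b[:,2],95).round(3))
E
python3 - <<'E'
from h import *
d=eyes.get_image("wrist");Q=wpts(d).reshape(-1,3);print("wrist drawer");knobs(Q,[.47,.2,.096],[.62,.44,.107])
for c in("scene","side"):
    Q=cloud((c,));print(c,"tray mills",tray(Q));knobs(Q,[.5,-.12,.08],[.72,.08,.1])
f=np.pi/2-.08
plan([(.5735,.3065,.0805,f,50,.5)],hold=1)
E
```

```text
wrist drawer
  blob [206  17 252] [0.4798 0.3102 0.1026] top 0.107
  blob [ 27  25 523] [0.5212 0.3792 0.1014] top 0.103
  blob [ 26  26 524] [0.5736 0.3057 0.1013] top 0.103
scene tray mills (2102, array([ 0.5926, -0.0191]), np.float64(-2.0), array([0.221, 0.156]))
  blob [ 27  25 385] [ 0.653  -0.0223  0.0889] top 0.093
side tray mills (2479, array([ 0.5889, -0.026 ]), np.float64(-2.75), array([0.216, 0.157]))
  blob [ 25  22 255] [ 0.6484 -0.0324  0.0882] top 0.092
now [0.574  0.3053 0.18  ] phi 1.488 tilt [ 0. -0. -1.] open 0.0498 t 19.0 q [ 0.37  0.15  1.6  -0.    1.4  -1.11]
5 rows
0, 0, 0.41, 0, 0, -0.01, 50, 0, 0.01, 0.42, 0, 0, -0.01, 50, 0.01, 0, 0.41, 0, 0, -0.01, 50, 0, 0.01, 0.42, 0, 0, -0.01, 50, 0, 0, 0, 0, 0, 0, 50
```

Request:
{"op": "jog_arm", "data": {
  "commands": [0, 0, 0.41, 0, 0, 0, 50, 0, 0.01, 0.42, 0, 0, 0, 50, 0, 0, 0.41, 0, 0, 0, 50, 0, 0.01, 0.42, 0, 0, 0, 50, 0, 0, 0, 0, 0, 0, 50, 0, 0, 0, 0, 0, 0, 10, 0, 0, 0, 0, 0, 0, 10, 0, 0, 0, 0, 0, 0, 10, 0, 0, -0.3, 0, 0, 0, 10, 0, 0, -0.5, 0, 0, 0, 10, 0, 0, -0.5, 0, 0, 0, 10, 0, 0, -0.5, 0, 0, 0, 10, 0, 0, -0.4, 0, 0, 0, 10, 0, 0, 0, 0, 0, 0, 10]
}}

```text
t: 20.78
tool_pos: [0.5751, 0.3085, 0.2165]
tool_rot: [0.126, 3.133, 0.004]
contact_force: [-0.0, 0.8, -1.1]
opening: 0.0238
grip_force: 58.8
```

```bash
python3 - <<'E'
from h import *
f=np.pi/2-.06
plan([(.5925,-.0237,.17,f,10,.65),(.5925,-.0237,.072,f,10,.35)],hold=2)
E
```

```text
now [0.5751 0.3085 0.2165] phi 1.49 tilt [ 0.006  0.003 -1.   ] open 0.0238 t 20.8 q [ 0.38  0.12  1.56  0.    1.45 -1.11]
16 rows
-0.08, -0.61, 0.08, 0, 0.01, -0.02, 10, -0.08, -0.61, 0.09, 0, 0.01, -0.02, 10, -0.08, -0.61, 0.08, 0, 0.01, -0.02, 10, -0.08, -0.61, 0.09, 0, 0.01, -0.02, 10, -0.08, -0.61, 0.08, 0, 0.01, -0.02, 10, -0.07, -0.61, 0.09, 0, 0.01, -0.02, 10, -0.07, -0.61, 0.08, 0, 0.01, -0.02, 10, -0.08, -0.62, 0.09, 0, 0.01, -0.02, 10, -0.07, -0.61, 0.08, 0, 0.01, -0.02, 10, 0, 0, 0.33, 0.01, -0.01, -0.01, 10, 0, 0, 0.33, 0.01, -0.01, -0.01, 10, 0, 0, 0.32, 0.01, -0.01, -0.01, 10, 0, 0, 0.33, 0.01, -0.01, -0.01, 10, 0, 0, 0.32, 0.01, -0.01, -0.01, 10, 0, 0, 0, 0, 0, 0, 10, 0, 0, 0, 0, 0, 0, 10
```

Request:
{"op": "jog_arm", "data": {
  "commands": [-0.08, -0.61, 0.08, 0, 0, -0.02, 10, -0.08, -0.61, 0.08, 0, 0, -0.02, 10, -0.08, -0.61, 0.08, 0, 0, -0.02, 10, -0.08, -0.61, 0.08, 0, 0, -0.02, 10, -0.08, -0.61, 0.08, 0, 0, -0.02, 10, -0.07, -0.61, 0.08, 0, 0, -0.02, 10, -0.07, -0.61, 0.08, 0, 0, -0.02, 10, -0.08, -0.62, 0.08, 0, 0, -0.02, 10, -0.07, -0.61, 0.08, 0, 0, -0.02, 10, 0, 0, 0.33, 0, 0, 0, 10, 0, 0, 0.33, 0, 0, 0, 10, 0, 0, 0.32, 0, 0, 0, 10, 0, 0, 0.33, 0, 0, 0, 10, 0, 0, 0.32, 0, 0, 0, 10, 0, 0, 0, 0, 0, 0, 10, 0, 0, 0, 0, 0, 0, 10]
}}

```text
t: 22.78
tool_pos: [0.5911, -0.0242, 0.0712]
tool_rot: [0.098, 3.14, 0.0]
contact_force: [0.8, -1.3, -1.0]
opening: 0.0237
grip_force: 62.6
```

Request:
{"op": "jog_arm", "data": {
  "commands": [0, 0, 0.02, 0, 0, 0, 10, 0, 0, 0.02, 0, 0, 0, 10, 0, 0, 0, 0, 0, 0, 10]
}}

```text
t: 23.15
tool_pos: [0.5909, -0.0244, 0.069]
tool_rot: [0.099, 3.14, 0.0]
contact_force: [0.4, 0.6, -1.5]
opening: 0.0238
grip_force: 62.6
```

```bash
python3 - <<'E'
from h import *
print(ctrl.get_obs()["contact_force"])
f=np.pi/2-.08
p=ctrl.get_obs()["tool_pos"]
plan([(p[0],p[1],.2,None,50,.6),(.521,.3795,.18,f,50,.9)],hold=2)
E
```

```text
[ 0.38800526  0.56876947 -1.47735413]
now [ 0.5909 -0.0244  0.069 ] phi 1.508 tilt [ 0.  0. -1.] open 0.0238 t 23.1 q [-0.17  0.13  1.82  0.    1.2  -1.68]
14 rows
0, 0, -0.55, 0, 0, 0, 50, 0, 0, -0.54, 0, 0, 0, 50, 0, 0, -0.55, 0, 0, 0, 50, 0, 0, -0.54, 0, 0, 0, 50, 0.2, 0.83, 0.04, 0, 0, 0.02, 50, 0.2, 0.83, 0.04, 0, 0, 0.02, 50, 0.2, 0.83, 0.04, 0, 0, 0.02, 50, 0.2, 0.83, 0.04, 0, 0, 0.02, 50, 0.21, 0.83, 0.04, 0, 0, 0.02, 50, 0.21, 0.83, 0.04, 0, 0, 0.02, 50, 0.21, 0.83, 0.04, 0, 0, 0.02, 50, 0.2, 0.82, 0.05, 0, 0, 0.02, 50, 0, 0, 0, 0, 0, 0, 50, 0, 0, 0, 0, 0, 0, 50
```

Request:
{"op": "jog_arm", "data": {
  "commands": [0, 0, 0.02, 0, 0, 0, 10, 0, 0, 0, 0, 0, 0, 10]
}}

```text
t: 23.4
tool_pos: [0.5912, -0.0245, 0.068]
tool_rot: [0.099, 3.14, -0.0]
contact_force: [0.1, 0.8, 0.1]
opening: 0.0237
grip_force: 62.7
```

Touching. Release and go to the third mill.

Request:
{"op": "jog_arm", "data": {
  "commands": [0, 0, 0, 0, 0, 0, 50, 0, 0, 0, 0, 0, 0, 50, 0, 0, 0, 0, 0, 0, 50, 0, 0, -0.55, 0, 0, 0, 50, 0, 0, -0.55, 0, 0, 0, 50, 0, 0, -0.55, 0, 0, 0, 50, 0, 0, -0.55, 0, 0, 0, 50, 0.2, 0.83, 0.04, 0, 0, 0.02, 50, 0.2, 0.83, 0.04, 0, 0, 0.02, 50, 0.2, 0.83, 0.04, 0, 0, 0.02, 50, 0.2, 0.83, 0.04, 0, 0, 0.02, 50, 0.21, 0.83, 0.04, 0, 0, 0.02, 50, 0.21, 0.83, 0.04, 0, 0, 0.02, 50, 0.21, 0.83, 0.04, 0, 0, 0.02, 50, 0.2, 0.82, 0.05, 0, 0, 0.02, 50, 0, 0, 0, 0, 0, 0, 50, 0, 0, 0, 0, 0, 0, 50]
}}

```text
t: 25.52
tool_pos: [0.5211, 0.3789, 0.1797]
tool_rot: [-0.123, -3.139, 0.001]
contact_force: [0.1, -0.4, 0.6]
opening: 0.0498
grip_force: 0.0
```

```bash
python3 - <<'E'
from h import *
d=eyes.get_image("wrist");Q=wpts(d).reshape(-1,3);print("wrist drawer");knobs(Q,[.49,.2,.096],[.62,.44,.106])
for c in("scene","side"):
    Q=cloud((c,));print(c,"tray mills",tray(Q));knobs(Q,[.5,-.12,.08],[.72,.08,.1])
f=np.pi/2-.08
plan([(.521,.3795,.0795,f,50,.5)],hold=1)
E
```

```text
wrist drawer
  blob [ 25  27 521] [0.5201 0.3807 0.1014] top 0.103
scene tray mills (1659, array([ 0.5928, -0.0166]), np.float64(-1.25), array([0.222, 0.152]))
  blob [ 24  23 336] [ 0.5973 -0.0211  0.0888] top 0.093
  blob [ 25  26 376] [ 0.6531 -0.0224  0.0889] top 0.094
side tray mills (2020, array([ 0.5888, -0.0265]), np.float64(-2.5), array([0.216, 0.157]))
  blob [ 23  27 277] [ 0.5915 -0.03    0.0874] top 0.092
  blob [ 19  25 281] [ 0.6476 -0.0329  0.0875] top 0.093
now [0.5216 0.378  0.1801] phi 1.49 tilt [ 0. -0. -1.] open 0.0503 t 25.7 q [ 0.51  0.13  1.61 -0.    1.39 -0.98]
5 rows
0, 0.01, 0.42, 0, 0, 0, 50, 0, 0, 0.42, 0, 0, 0, 50, 0.01, 0.01, 0.42, 0, 0, 0, 50, 0, 0, 0.42, 0, 0, 0, 50, 0, 0, 0, 0, 0, 0, 50
```

Request:
{"op": "jog_arm", "data": {
  "commands": [0, 0.02, 0.42, 0, 0, 0, 50, 0, 0.01, 0.42, 0, 0, 0, 50, 0.01, 0.01, 0.42, 0, 0, 0, 50, 0, 0, 0.42, 0, 0, 0, 50, 0, 0, 0, 0, 0, 0, 50, 0, 0, 0, 0, 0, 0, 10, 0, 0, 0, 0, 0, 0, 10, 0, 0, 0, 0, 0, 0, 10, 0, 0, -0.3, 0, 0, 0, 10, 0, 0, -0.5, 0, 0, 0, 10, 0, 0, -0.5, 0, 0, 0, 10, 0, 0, -0.5, 0, 0, 0, 10, 0, 0, -0.4, 0, 0, 0, 10, 0, 0, 0, 0, 0, 0, 10]
}}

```text
t: 27.42
tool_pos: [0.522, 0.3826, 0.2152]
tool_rot: [0.123, 3.134, 0.006]
contact_force: [-0.8, -0.5, -1.1]
opening: 0.024
grip_force: 58.9
```

```bash
python3 - <<'E'
from h import *
f=np.pi/2-.06
Q=cloud(("scene",));print("tray",tray(Q));knobs(Q,[.5,-.12,.08],[.72,.08,.1])
plan([(.5315,-.021,.18,f,10,.65),(.5315,-.021,.0715,f,10,.35)],hold=2)
E
```

```text
tray (1639, array([ 0.5925, -0.0177]), np.float64(-2.0), array([0.221, 0.153]))
  blob [ 27  24 307] [ 0.5962 -0.0211  0.089 ] top 0.093
  blob [ 27  26 400] [ 0.6534 -0.0218  0.0888] top 0.093
now [0.5211 0.3821 0.2128] phi 1.492 tilt [ 0.002  0.001 -1.   ] open 0.0239 t 27.5 q [ 0.52  0.11  1.58  0.    1.45 -0.97]
19 rows
-0.06, -0.61, 0.05, 0, 0, -0.02, 10, -0.06, -0.61, 0.05, 0, 0, -0.02, 10, -0.06, -0.61, 0.05, 0, 0, -0.02, 10, -0.06, -0.61, 0.05, 0, 0, -0.02, 10, -0.06, -0.61, 0.05, 0, 0, -0.02, 10, -0.06, -0.61, 0.05, 0, 0, -0.02, 10, -0.06, -0.61, 0.05, 0, 0, -0.02, 10, -0.05, -0.61, 0.05, 0, 0, -0.02, 10, -0.06, -0.6, 0.05, 0, 0, -0.02, 10, -0.05, -0.61, 0.04, 0, 0, -0.02, 10, -0.05, -0.6, 0.05, 0, 0, -0.02, 10, 0, 0, 0.3, 0, 0, 0.01, 10, 0, 0, 0.3, 0, 0, 0.01, 10, 0, 0, 0.3, 0, 0, 0.01, 10, 0, 0, 0.3, 0, 0, 0.01, 10, 0, 0, 0.3, 0, 0, 0.01, 10, 0, 0, 0.31, 0, 0, 0.01, 10, 0, 0, 0, 0, 0, 0, 10, 0, 0, 0, 0, 0, 0, 10
```

Request:
{"op": "jog_arm", "data": {
  "commands": [-0.06, -0.61, 0.05, 0, 0, -0.02, 10, -0.06, -0.61, 0.05, 0, 0, -0.02, 10, -0.06, -0.61, 0.05, 0, 0, -0.02, 10, -0.06, -0.61, 0.05, 0, 0, -0.02, 10, -0.06, -0.61, 0.05, 0, 0, -0.02, 10, -0.06, -0.61, 0.05, 0, 0, -0.02, 10, -0.06, -0.61, 0.05, 0, 0, -0.02, 10, -0.05, -0.61, 0.05, 0, 0, -0.02, 10, -0.06, -0.6, 0.05, 0, 0, -0.02, 10, -0.05, -0.61, 0.04, 0, 0, -0.02, 10, -0.05, -0.6, 0.05, 0, 0, -0.02, 10, 0, 0, 0.3, 0, 0, 0.01, 10, 0, 0, 0.3, 0, 0, 0.01, 10, 0, 0, 0.3, 0, 0, 0.01, 10, 0, 0, 0.3, 0, 0, 0.01, 10, 0, 0, 0.3, 0, 0, 0.01, 10, 0, 0, 0.31, 0, 0, 0.01, 10, 0, 0, 0, 0, 0, 0, 10, 0, 0, 0, 0, 0, 0, 10]
}}

```text
t: 29.85
tool_pos: [0.531, -0.0214, 0.0703]
tool_rot: [0.099, 3.14, 0.0]
contact_force: [0.2, -0.4, -0.6]
opening: 0.0242
grip_force: 62.8
```

Request:
{"op": "jog_arm", "data": {
  "commands": [0, 0, 0.03, 0, 0, 0, 10, 0, 0, 0, 0, 0, 0, 10]
}}

```text
t: 30.1
tool_pos: [0.531, -0.0214, 0.0686]
tool_rot: [0.099, 3.14, -0.0]
contact_force: [0.1, 1.7, -1.1]
opening: 0.0242
grip_force: 62.8
```

Request:
{"op": "jog_arm", "data": {
  "commands": [0, 0, 0.02, 0, 0, 0, 10, 0, 0, 0, 0, 0, 0, 10]
}}

```text
t: 30.35
tool_pos: [0.5308, -0.0214, 0.0671]
tool_rot: [0.099, 3.14, 0.0]
contact_force: [0.1, 0.3, -0.6]
opening: 0.0238
grip_force: 62.8
```

Request:
{"op": "jog_arm", "data": {
  "commands": [0, 0, 0.02, 0, 0, 0, 10, 0, 0, 0, 0, 0, 0, 10]
}}

```text
t: 30.6
tool_pos: [0.5312, -0.0214, 0.067]
tool_rot: [0.099, 3.14, -0.0]
contact_force: [-1.5, 0.8, 4.8]
opening: 0.0241
grip_force: 63.4
```

```bash
python3 - <<'E'
from h import *
f=np.pi/2-.082
p=ctrl.get_obs()["tool_pos"]
plan([(p[0],p[1],.2,None,50,.55),(.37,.322,.19,f,0,.9),(.37,.322,.088,f,0,.6)],hold=2)
E
```

```text
now [ 0.5312 -0.0214  0.067 ] phi 1.508 tilt [ 0. -0. -1.] open 0.0241 t 30.6 q [-0.18 -0.01  1.96  0.    1.19 -1.69]
18 rows
0, 0, -0.44, 0, 0, 0, 50, 0, 0, -0.44, 0, 0, 0, 50, 0, 0, -0.45, 0, 0, 0, 50, 0, 0, -0.44, 0, 0, 0, 50, 0, 0, -0.45, 0, 0, 0, 50, 0.38, 0.69, 0.02, 0, 0, 0.02, 0, 0.38, 0.69, 0.02, 0, 0, 0.02, 0, 0.38, 0.69, 0.02, 0, 0, 0.02, 0, 0.38, 0.69, 0.02, 0, 0, 0.02, 0, 0.39, 0.69, 0.02, 0, 0, 0.02, 0, 0.39, 0.69, 0.02, 0, 0, 0.02, 0, 0.39, 0.69, 0.02, 0, 0, 0.02, 0, 0.39, 0.69, 0.03, 0, 0, 0.02, 0, 0, 0, 0.57, 0, 0, 0.01, 0, 0, 0, 0.56, 0, 0, 0.01, 0, 0, 0, 0.57, 0, 0, 0.01, 0, 0, 0, 0, 0, 0, 0, 0, 0, 0, 0, 0, 0, 0, 0
```

Request:
{"op": "jog_arm", "data": {
  "commands": [0, 0, 0, 0, 0, 0, 50, 0, 0, 0, 0, 0, 0, 50, 0, 0, 0, 0, 0, 0, 50, 0, 0, -0.55, 0, 0, 0, 50, 0, 0, -0.55, 0, 0, 0, 50, 0, 0, -0.55, 0, 0, 0, 50, 0, 0, -0.55, 0, 0, 0, 50, 0.38, 0.69, 0.02, 0, 0, 0.02, 0, 0.38, 0.69, 0.02, 0, 0, 0.02, 0, 0.38, 0.69, 0.02, 0, 0, 0.02, 0, 0.38, 0.69, 0.02, 0, 0, 0.02, 0, 0.39, 0.69, 0.02, 0, 0, 0.02, 0, 0.39, 0.69, 0.02, 0, 0, 0.02, 0, 0.39, 0.69, 0.02, 0, 0, 0.02, 0, 0.39, 0.69, 0.03, 0, 0, 0.02, 0, 0, 0, 0.57, 0, 0, 0.01, 0, 0, 0, 0.56, 0, 0, 0.01, 0, 0, 0, 0.57, 0, 0, 0.01, 0, 0, 0, 0, 0, 0, 0, 0]
}}

```text
t: 32.98
tool_pos: [0.3672, 0.3205, 0.0825]
tool_rot: [-0.128, -3.133, 0.006]
contact_force: [-0.7, 0.4, 0.0]
opening: -0.0001
grip_force: 0.0
```

```bash
python3 - <<'E'
from h import *
d=eyes.get_image("scene");save(d,"s2");Q=pts(d).reshape(-1,3);print("tray",tray(Q));knobs(Q,[.48,-.12,.08],[.72,.08,.1])
d=eyes.get_image("wrist");Q=wpts(d).reshape(-1,3)
H=box(Q,[.34,.2,.1],[.44,.42,.115]);print("bar",len(H),np.median(H,0).round(4));print("in drawer",len(box(Q,[.48,.22,.06],[.58,.41,.1])))
plan([(.37,.322,.088,np.pi/2-.082,0,.6)],hold=0)
E
```

```text
tray (1174, array([0.5951, 0.0284]), np.float64(-2.25), array([0.22 , 0.061]))
  blob [ 24  26 315] [ 0.5361 -0.0171  0.0887] top 0.093
  blob [ 26  26 401] [ 0.5968 -0.0214  0.0892] top 0.094
  blob [ 26  22 392] [ 0.6532 -0.0221  0.0891] top 0.094
bar 1214 [0.3606 0.3212 0.1066]
in drawer 0
now [0.3699 0.3221 0.0864] phi 1.489 tilt [ 0.  0. -1.] open 0.0001 t 33.1 q [ 0.56 -0.14  2.05  0.    1.23 -0.92]
1 rows
0, 0, -0.03, 0, 0, 0, 0
```

Request:
{"op": "jog_arm", "data": {
  "commands": [-0.2, 0, 0, 0, 0, 0, 0, -0.2, 0, 0, 0, 0, 0, 0, -0.2, 0, 0, 0, 0, 0, 0, -0.25, 0, 0, 0, 0, 0, 0, -0.25, 0, 0, 0, 0, 0, 0, -0.25, 0, 0, 0, 0, 0, 0, -0.25, 0, 0, 0, 0, 0, 0, -0.25, 0, 0, 0, 0, 0, 0, -0.25, 0, 0, 0, 0, 0, 0, -0.25, 0, 0, 0, 0, 0, 0, -0.25, 0, 0, 0, 0, 0, 0, -0.25, 0, 0, 0, 0, 0, 0, -0.15, 0, 0, 0, 0, 0, 0, -0.1, 0, 0, 0, 0, 0, 0, 0, 0, 0, 0, 0, 0, 0, 0, 0, 0, 0, 0, 0, 0]
}}

```text
t: 35.08
tool_pos: [0.555, 0.3066, 0.0858]
tool_rot: [0.128, 3.138, -0.0]
contact_force: [-0.1, -0.1, -0.9]
opening: -0.0002
grip_force: 0.0
```

Request:
{"op": "jog_arm", "data": {
  "commands": [-0.1, 0, 0, 0, 0, 0, 0, -0.1, 0, 0, 0, 0, 0, 0, -0.05, 0, 0, 0, 0, 0, 0, 0, 0, 0, 0, 0, 0, 0]
}}

```text
t: 35.58
tool_pos: [0.5705, 0.3054, 0.0857]
tool_rot: [0.129, 3.138, -0.0]
contact_force: [-0.4, -0.5, 0.3]
opening: -0.0001
grip_force: 0.0
```

```bash
python3 - <<'E'
from h import *
d=eyes.get_image("wrist");save(d,"w5");print(ctrl.get_obs()["tool_pos"],ctrl.get_obs()["contact_force"])
E
```

```text
[0.5703838  0.30541841 0.08582062] [ 0.1269967  -0.55368143 -0.16059919]
```

View pics/w5.png

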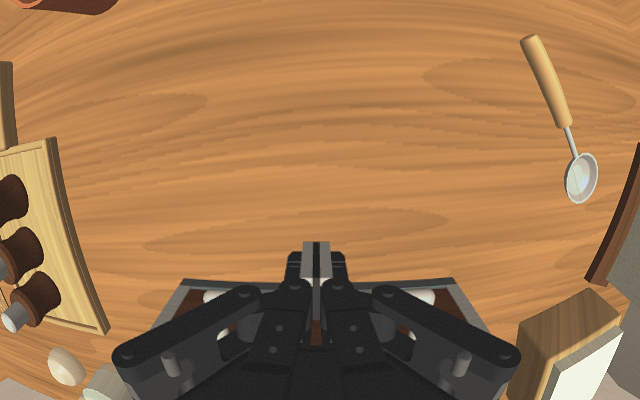

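The drawer front (dark, around (190,310) and (445,310)) is almost flush with the cabinet. I'll keep pushing until it resists.

Request:
{"op": "jog_arm", "data": {
  "commands": [-0.05, 0, 0, 0, 0, 0, 0, -0.05, 0, 0, 0, 0, 0, 0, 0, 0, 0, 0, 0, 0, 0]
}}

```text
t: 36.0
tool_pos: [0.5722, 0.3053, 0.0857]
tool_rot: [-0.127, -3.129, 0.002]
contact_force: [-14.3, 0.2, 9.8]
opening: 0.0001
grip_force: 7.4
```

Request:
{"op": "jog_arm", "data": {
  "commands": [-0.04, 0, 0, 0, 0, 0, 0, 0, 0, 0, 0, 0, 0, 0, 0.2, 0, 0, 0, 0, 0, 0, 0.4, 0, 0, 0, 0, 0, 0, 0.4, 0, -0.4, 0, 0, 0, 0, 0, 0, -0.8, 0, 0, 0, 0, 0, 0, 0, 0, 0, 0, 0]
}}

```text
t: 36.88
tool_pos: [0.5215, 0.3111, 0.1636]
tool_rot: [0.128, 3.129, 0.007]
contact_force: [-0.2, 1.0, 0.5]
opening: 0.0001
grip_force: 0.0
```

```bash
python3 - <<'E'
from h import *
a=np.deg2rad(-4.7);u=np.array([np.cos(a),np.sin(a)])
for c in("scene","side"):
    Q=cloud((c,));print(c,"tray",tray(Q));knobs(Q,[.48,-.14,.08],[.72,.08,.1])
    B=box(Q,[.45,.22,.1],[.6,.4,.112]);s=B[:,:2]@u;h,e=np.histogram(s,np.arange(.5,.62,.004));i=np.argmax(h[:19]);print("bar s",np.median(s[abs(s-e[i]-.002)<.008]))
plan([(.42,-.0165,.2,np.pi/2-.04,60,.9)],hold=2)
E
```

```text
scene tray (1182, array([0.5964, 0.0288]), np.float64(-2.0), array([0.218, 0.061]))
  blob [ 24  24 326] [ 0.5362 -0.0171  0.0884] top 0.093
  blob [ 26  25 374] [ 0.5965 -0.021   0.0889] top 0.093
  blob [ 27  24 399] [ 0.6535 -0.0222  0.0883] top 0.093
bar s 0.5646589548358963
side tray (1237, array([ 0.5884, -0.0751]), np.float64(-2.5), array([0.217, 0.061]))
  blob [ 20  25 253] [ 0.5313 -0.0267  0.0876] top 0.092
  blob [ 25  26 311] [ 0.5918 -0.0296  0.0875] top 0.091
  blob [ 24  28 326] [ 0.6483 -0.0299  0.0872] top 0.091
bar s 0.5611340325177214
now [0.5192 0.3099 0.1587] phi 1.489 tilt [ 0.002  0.001 -1.   ] open -0.0 t 37.0 q [ 0.42  0.06  1.73 -0.    1.35 -1.07]
9 rows
0.17, -0.79, -0.1, 0, 0, -0.06, 60, 0.18, -0.79, -0.1, 0, 0, -0.06, 60, 0.18, -0.79, -0.1, 0, 0, -0.06, 60, 0.19, -0.79, -0.1, 0, 0, -0.06, 60, 0.19, -0.79, -0.1, 0, 0, -0.06, 60, 0.19, -0.79, -0.1, 0, 0, -0.06, 60, 0.2, -0.79, -0.1, 0, 0, -0.06, 60, 0, 0, 0, 0, 0, 0, 60, 0, 0, 0, 0, 0, 0, 60
```

Request:
{"op": "jog_arm", "data": {
  "commands": [0.17, -0.79, -0.1, 0, 0, -0.06, 60, 0.18, -0.79, -0.1, 0, 0, -0.06, 60, 0.18, -0.79, -0.1, 0, 0, -0.06, 60, 0.19, -0.79, -0.1, 0, 0, -0.06, 60, 0.19, -0.79, -0.1, 0, 0, -0.06, 60, 0.19, -0.79, -0.1, 0, 0, -0.06, 60, 0.2, -0.79, -0.1, 0, 0, -0.06, 60, 0, 0, 0, 0, 0, 0, 60, 0, 0, 0, 0, 0, 0, 60]
}}

```text
t: 38.1
tool_pos: [0.4191, -0.0164, 0.1985]
tool_rot: [-0.064, -3.139, -0.001]
contact_force: [0.0, 0.2, -0.0]
opening: 0.06
grip_force: 0.0
```

```bash
cat >> h.py <<'E'
from scipy.optimize import least_squares
def mat_mask(d,P):
    # cork vs counter: only as a network mask limited to z=0
    return None
def edge_rect(P,L,W,x0):
    "fit L x W rectangle to region points by signed-distance of boundary of its footprint raster"
    g=.001;lo=P.min(0)-.02;n=((P.max(0)-lo+.02)/g).astype(int);im=np.zeros(n,np.uint8);ij=((P-lo)/g).astype(int);im[ij[:,0],ij[:,1]]=255
    im=cv2.morphologyEx(im,cv2.MORPH_CLOSE,np.ones((9,9)));im=cv2.morphologyEx(im,cv2.MORPH_OPEN,np.ones((35,35)))
    c=max(cv2.findContours(im,cv2.RETR_EXTERNAL,cv2.CHAIN_APPROX_NONE)[0],key=cv2.contourArea)[:,0,::-1]*g+lo+g/2
    def res(x):
        u=np.array([np.cos(x[2]),np.sin(x[2])]);v=np.array([-u[1],u[0]]);s=abs((c-x[:2])@u)-L/2;w=abs((c-x[:2])@v)-W/2
        return np.maximum(s,w)*1000
    r=least_squares(res,x0,loss="soft_l1");return r.x[:2].round(4),np.rad2deg(r.x[2]).round(2),np.median(abs(res(r.x))).round(2)
E
python3 - <<'E'
from h import *
d=eyes.get_image("wrist");save(d,"w6");P=wpts(d);print(ctrl.get_obs()["tool_pos"])
Q=P.reshape(-1,3)
H=box(Q,[.36,-.08,.018],[.47,.05,.03]);print("handle",len(H),np.median(H,0).round(4),np.percentile(H[:,0],[2,98]).round(3))
for lo in(.38,.41,.44):
    b=H[(H[:,0]>lo)&(H[:,0]<lo+.03)]
    if len(b)>20:print(lo,((b[:,1].min()+b[:,1].max())/2).round(4),np.ptp(b[:,1]).round(4))
for c in("wrist","scene","side"):
    dd=d if c=="wrist" else eyes.get_image(c);PP=P if c=="wrist" else pts(dd)
    for r in nets.silhouettes(c,"mat")[:1]:
        q=PP[r["mask"]];q=q[np.isfinite(q[:,0])];q=q[abs(q[:,2])<.01][:,:2]
        if len(q)>300:print(c,"mat",round(r["p"],2),np.round(r["bbox"]),edge_rect(q,.256,.192,[.598,-.283,-.085]))
E
```

```text
[ 0.41920535 -0.01592266  0.19859756]
handle 1971 [ 0.4253 -0.0151  0.0259] [0.386 0.468]
0.38 -0.0137 0.027
0.41 -0.0154 0.0266
0.44 -0.0166 0.0274
wrist mat 0.71 [ 78. 217. 215. 368.] (array([ 0.5943, -0.2853]), np.float64(-4.34), np.float64(1.89))
scene mat 0.68 [190. 152. 284. 223.] (array([ 0.599 , -0.2821]), np.float64(-4.58), np.float64(0.98))
side mat 0.93 [306. 271. 417. 347.] (array([ 0.598 , -0.2856]), np.float64(-4.69), np.float64(1.18))
```

View pics/w6.png

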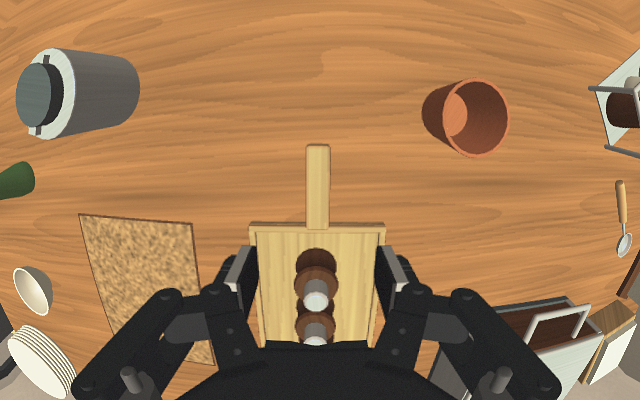

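The wrist view shows the tray handle at (318,188), the mills standing in line, and the drawer shut. I'll turn the tool half round so the camera bracket stays clear of the canister at (85,90) when the tray reaches the mat.

Request:
{"op": "jog_arm", "data": {
  "commands": [0, 0, 0, 0, 0, 0.5, 60, 0, 0, 0, 0, 0, 1, 60, 0, 0, 0, 0, 0, 1, 60, 0, 0, 0, 0, 0, 1, 60, 0, 0, 0, 0, 0, 1, 60, 0, 0, 0, 0, 0, 1, 60, 0, 0, 0, 0, 0, 1, 60, 0, 0, 0, 0, 0, 1, 60, 0, 0, 0, 0, 0, 1, 60, 0, 0, 0, 0, 0, 1, 60, 0, 0, 0, 0, 0, 1, 60, 0, 0, 0, 0, 0, 1, 60, 0, 0, 0, 0, 0, 1, 60, 0, 0, 0, 0, 0, 1, 60, 0, 0, 0, 0, 0, 1, 60, 0, 0, 0, 0, 0, 1, 60, 0, 0, 0, 0, 0, 1, 60, 0, 0, 0, 0, 0, 1, 60, 0, 0, 0, 0, 0, 1, 60, 0, 0, 0, 0, 0, 1, 60]
}}

```text
t: 40.9
tool_pos: [0.4196, -0.016, 0.1997]
tool_rot: [-2.637, -1.708, 0.0]
contact_force: [0.1, 0.1, -0.5]
opening: 0.0599
grip_force: 0.0
```

Request:
{"op": "jog_arm", "data": {
  "commands": [0, 0, 0, 0, 0, 1, 60, 0, 0, 0, 0, 0, 1, 60, 0, 0, 0, 0, 0, 1, 60, 0, 0, 0, 0, 0, 1, 60, 0, 0, 0, 0, 0, 1, 60, 0, 0, 0, 0, 0, 1, 60, 0, 0, 0, 0, 0, 1, 60, 0, 0, 0, 0, 0, 1, 60, 0, 0, 0, 0, 0, 1, 60, 0, 0, 0, 0, 0, 1, 60, 0, 0, 0, 0, 0, 1, 60, 0, 0, 0, 0, 0, 0.9, 60, 0, 0, 0, 0, 0, 0, 60]
}}

```text
t: 42.52
tool_pos: [0.4196, -0.016, 0.1997]
tool_rot: [-3.141, 0.057, 0.0]
contact_force: [0.5, -0.3, 0.1]
opening: 0.0599
grip_force: 0.0
```

```bash
python3 - <<'E'
from h import *
for c in("wrist","scene","side"):
    dd=eyes.get_image(c);PP=wpts(dd) if c=="wrist" else pts(dd)
    if c=="wrist":save(dd,"w7")
    Q=PP.reshape(-1,3)
    H=box(Q,[.36,-.1,.018],[.465,.08,.03]);print(c,"handle",len(H))
    for lo in(.385,.41,.435):
        b=H[(H[:,0]>lo)&(H[:,0]<lo+.025)]
        if len(b)>20:print(lo,((b[:,1].min()+b[:,1].max())/2).round(4),np.ptp(b[:,1]).round(4))
    B=box(Q,[.44,-.16,.0065],[.75,.13,.13])[:,:2];print(" tray",edge_rect(B,.224,.16,[.591,-.023,-.04]))
    for r in nets.silhouettes(c,"mat")[:1]:
        q=PP[r["mask"]];q=q[np.isfinite(q[:,0])];q=q[abs(q[:,2])<.01][:,:2]
        if len(q)>300:print(" mat",round(r["p"],2),edge_rect(q,.256,.192,[.598,-.283,-.085]))
plan([(.427,-.0155,.05,-np.pi/2-.044,60,.5)],hold=1)
E
```

```text
wrist handle 1737
0.385 -0.0137 0.0256
0.41 -0.0145 0.0252
0.435 -0.016 0.0258
 tray (array([ 0.5902, -0.0225]), np.float64(-2.5), np.float64(0.98))
 mat 0.81 (array([ 0.594 , -0.2843]), np.float64(-4.65), np.float64(2.24))
scene handle 139
0.385 -0.0108 0.0262
0.41 -0.0117 0.0263
0.435 -0.0134 0.0253
 tray (array([ 0.5923, -0.0212]), np.float64(-2.35), np.float64(1.41))
 mat 0.75 (array([ 0.5988, -0.2819]), np.float64(-4.89), np.float64(1.6))
side handle 207
0.385 -0.0158 0.0285
0.41 -0.0172 0.0292
0.435 -0.0192 0.0269
 tray (array([ 0.5902, -0.0252]), np.float64(-3.04), np.float64(2.66))
 mat 0.76 (array([ 0.5975, -0.2847]), np.float64(-4.93), np.float64(1.21))
now [ 0.4195 -0.0164  0.1998] phi -1.608 tilt [ 0. -0. -1.] open 0.06 t 42.8 q [-0.22 -0.46  2.1   0.    1.49  1.39]
6 rows
0.02, 0, 0.5, 0, 0, 0.01, 60, 0.03, -0.01, 0.5, 0, 0, 0.01, 60, 0.02, 0, 0.5, 0, 0, 0.01, 60, 0.03, -0.01, 0.5, 0, 0, 0.01, 60, 0.02, 0, 0.5, 0, 0, 0.01, 60, 0, 0, 0, 0, 0, 0, 60
```

Request:
{"op": "jog_arm", "data": {
  "commands": [0.02, 0, 0.5, 0, 0, 0, 60, 0.03, -0.01, 0.5, 0, 0, 0.01, 60, 0.02, 0, 0.5, 0, 0, 0.01, 60, 0.03, -0.01, 0.5, 0, 0, 0.01, 60, 0.02, 0, 0.5, 0, 0, 0.01, 60, 0, 0, 0.25, 0, 0, 0, 60, 0, 0, 0.25, 0, 0, 0, 60, 0, 0, 0.23, 0, 0, 0, 60, 0, 0, 0, 0, 0, 0, 60]
}}

```text
t: 43.95
tool_pos: [0.4261, -0.0154, 0.0051]
tool_rot: [-3.141, 0.066, 0.003]
contact_force: [0.6, -0.4, 0.2]
opening: 0.0598
grip_force: 0.0
```

Request:
{"op": "jog_arm", "data": {
  "commands": [0, 0, 0, 0, 0, 0, 40, 0, 0, 0, 0, 0, 0, 28, 0, 0, 0, 0, 0, 0, 15, 0, 0, 0, 0, 0, 0, 15, 0, 0, 0, 0, 0, 0, 15, 0, 0, 0, 0, 0, 0, 15],
  "newtons": 60
}}

```text
t: 44.7
tool_pos: [0.4275, -0.0157, 0.007]
tool_rot: [3.141, -0.066, 0.002]
contact_force: [-2.1, 0.9, 5.8]
opening: 0.025
grip_force: 59.9
```

```bash
python3 - <<'E'
from h import *
o=ctrl.get_obs();print(o["opening"],o["grip_force"],o["contact_force"],o["tool_rot"])
p=o["tool_pos"];M=R.from_rotvec(o["tool_rot"]).as_matrix();phi=np.arctan2(M[1,1],M[0,1])
# tray centre now & target relative to the TCP
t0=np.array([.5902,-.0225]);a0=np.deg2rad(-2.6);a1=np.deg2rad(-4.75);tg=t0+[.006,-.2607]
d=R.from_euler("z",a1-a0).as_matrix()[:2,:2]@(p[:2]-t0);q=tg+d
print("target tcp",q,"phi",phi+a1-a0)
plan([(q[0],q[1],p[2],phi+a1-a0,15,.12)],hold=0)
E
```

```text
0.02496806399697241 59.91183578968048 [-2.06601807  0.89274549  5.77951045] [ 3.14076533e+00 -6.64092949e-02  2.00440349e-03]
target tcp [ 0.43385687 -0.27027251] phi -1.6506032743285144
now [ 0.4275 -0.0157  0.007 ] phi -1.613 tilt [ 0.001 -0.    -1.   ] open 0.025 t 44.7 q [-0.21 -0.17  2.23  0.    1.08  1.4 ]
36 rows
0.01, 0.12, 0, 0, 0, 0.01, 15, 0.01, 0.12, 0, 0, 0, 0.01, 15, 0.01, 0.12, 0, 0, 0, 0.01, 15, 0.01, 0.12, 0, 0, 0, 0.01, 15, 0.01, 0.12, 0, 0, 0, 0.01, 15, 0.01, 0.12, 0, 0, 0, 0.01, 15, 0.01, 0.12, 0, 0, 0, 0.01, 15, 0.01, 0.12, 0, 0, 0, 0.01, 15, 0.01, 0.12, 0, 0, 0, 0.01, 15, 0.01, 0.12, 0, 0, 0, 0.01, 15, 0.01, 0.12, 0, 0, 0, 0.01, 15, 0.01, 0.12, 0, 0, 0, 0.01, 15, 0.01, 0.12, 0, 0, 0, 0.01, 15, 0.01, 0.12, 0, 0, 0, 0.01, 15, 0.01, 0.12, 0, 0, 0, 0.01, 15, 0.01, 0.12, 0, 0, 0, 0.01, 15, 0.01, 0.12, 0, 0, 0, 0.01, 15, 0.01, 0.12, 0, 0, 0, 0.01, 15, 0.01, 0.12, 0, 0, 0, 0.01, 15, 0.01, 0.11, 0, 0, 0, 0.01, 15, 0.01, 0.12, 0, 0, 0, 0.01, 15, 0.01, 0.11, 0, 0, 0, 0.01, 15, 0.01, 0.12, 0, 0, 0, 0.01, 15, 0.01, 0.11, 0, 0, 0, 0.01, 15, 0.01, 0.12, 0, 0, 0, 0.01, 15, 0.01, 0.11, 0, 0, 0, 0.01, 15, 0.01, 0.12, 0, 0, 0, 0.01, 15, 0.01, 0.11, 0, 0, 0, 0.01, 15, 0.01, 0.11, 0, 0, 0, 0.01, 15, 0.01, 0.12, 0, 0, 0, 0.01, 15, 0.01, 0.11, 0, 0, 0, 0.01, 15, 0.01, 0.12, 0, 0, 0, 0.01, 15, 0.01, 0.11, 0, 0, 0, 0.01, 15, 0.01, 0.12, 0, 0, 0, 0.01, 15, 0.01, 0.11, 0, 0, 0, 0.01, 15, 0.01, 0.12, 0, 0, 0, 0.01, 15
```

Request:
{"op": "jog_arm", "data": {
  "commands": [0, 0, -0.02, 0, 0, 0, 15, 0, 0.03, 0, 0, 0, 0, 15, 0, 0.06, 0, 0, 0, 0, 15, 0.01, 0.09, 0, 0, 0, 0.01, 15, 0.01, 0.12, 0, 0, 0, 0.01, 15, 0.01, 0.12, 0, 0, 0, 0.01, 15, 0.01, 0.12, 0, 0, 0, 0.01, 15, 0.01, 0.12, 0, 0, 0, 0.01, 15, 0.01, 0.12, 0, 0, 0, 0.01, 15, 0.01, 0.12, 0, 0, 0, 0.01, 15, 0.01, 0.12, 0, 0, 0, 0.01, 15, 0.01, 0.12, 0, 0, 0, 0.01, 15, 0.01, 0.12, 0, 0, 0, 0.01, 15, 0.01, 0.12, 0, 0, 0, 0.01, 15, 0.01, 0.12, 0, 0, 0, 0.01, 15, 0.01, 0.12, 0, 0, 0, 0.01, 15, 0.01, 0.12, 0, 0, 0, 0.01, 15, 0.01, 0.12, 0, 0, 0, 0.01, 15, 0.01, 0.08, 0, 0, 0, 0.01, 15, 0, 0.04, 0, 0, 0, 0.01, 15],
  "newtons": 100
}}

```text
t: 47.2
tool_pos: [0.4305, -0.135, 0.0071]
tool_rot: [-3.14, 0.094, -0.0]
contact_force: [-1.2, 4.0, 3.3]
opening: 0.0237
grip_force: 99.2
```

```bash
cat >> h.py <<'E'
def state(cams=("scene","side"),guess=(.59,-.15,-.06)):
    for c in cams:
        dd=eyes.get_image(c);PP=wpts(dd) if c=="wrist" else pts(dd);Q=PP.reshape(-1,3)
        B=box(Q,[.46,guess[1]-.13,.0065],[.75,guess[1]+.13,.13])[:,:2]
        try:print(c,"tray",edge_rect(B,.224,.16,list(guess)))
        except Exception as e:print(e)
        knobs(Q,[.48,guess[1]-.1,.08],[.72,guess[1]+.1,.1])
E
python3 - <<'E'
from h import *
p=ctrl.get_obs()["tool_pos"];print(p,ctrl.get_obs()["contact_force"],ctrl.get_obs()["grip_force"])
state(("scene","side","wrist"),(.592,-.12,-.06))
plan([(.4339,-.2703,p[2],-1.6506,15,.12)],hold=0)
E
```

```text
[ 0.43051856 -0.13499354  0.00714051] [-1.18609484  4.0308727   3.26090746] 99.22084450721741
scene tray (array([ 0.5955, -0.1414]), np.float64(-2.62), np.float64(1.56))
  blob [ 23  25 263] [ 0.5391 -0.1378  0.0887] top 0.092
  blob [ 26  25 274] [ 0.5992 -0.1419  0.0886] top 0.093
  blob [ 24  19 240] [ 0.6573 -0.1429  0.0889] top 0.093
side tray (array([ 0.5875, -0.215 ]), np.float64(-5.36), np.float64(2.92))
  blob [ 26  25 367] [ 0.534  -0.1469  0.0879] top 0.091
  blob [ 25  23 367] [ 0.5941 -0.1499  0.0877] top 0.092
  blob [ 25  26 379] [ 0.6505 -0.1519  0.0875] top 0.092
wrist tray (array([ 0.5934, -0.1435]), np.float64(-2.67), np.float64(1.52))
  blob [ 24  11 158] [ 0.525  -0.1416  0.0882] top 0.091
now [ 0.4305 -0.1351  0.0071] phi -1.63 tilt [ 0.    -0.001 -1.   ] open 0.0239 t 47.4 q [-0.47 -0.11  2.17 -0.    1.07  1.16]
19 rows
0.01, 0.12, 0, 0, 0, 0.01, 15, 0.01, 0.12, 0, 0, 0, 0.01, 15, 0.01, 0.12, 0, 0, 0, 0.01, 15, 0.01, 0.12, 0, 0, 0, 0.01, 15, 0.01, 0.12, 0, 0, 0, 0.01, 15, 0.01, 0.12, 0, 0, 0, 0.01, 15, 0.01, 0.12, 0, 0, 0, 0.01, 15, 0.01, 0.12, 0, 0, 0, 0.01, 15, 0.01, 0.12, 0, 0, 0, 0.01, 15, 0.01, 0.12, 0, 0, 0, 0.01, 15, 0.01, 0.12, 0, 0, 0, 0.01, 15, 0.01, 0.12, 0, 0, 0, 0.01, 15, 0.01, 0.11, 0, 0, 0, 0.01, 15, 0.01, 0.12, 0, 0, 0, 0.01, 15, 0.01, 0.11, 0, 0, 0, 0.01, 15, 0.01, 0.12, 0, 0, 0, 0.01, 15, 0.02, 0.11, 0, 0, 0, 0.01, 15, 0.02, 0.12, 0, 0, 0, 0.01, 15, 0.01, 0.11, 0, 0, 0, 0.01, 15
```

Request:
{"op": "jog_arm", "data": {
  "commands": [0.01, 0.05, 0, 0, 0, 0.02, 15, 0.01, 0.1, 0, 0, 0, 0.02, 15, 0.01, 0.12, 0, 0, 0, 0.02, 15, 0.01, 0.12, 0, 0, 0, 0.02, 15, 0.01, 0.12, 0, 0, 0, 0.02, 15, 0.01, 0.12, 0, 0, 0, 0.02, 15, 0.01, 0.12, 0, 0, 0, 0.02, 15, 0.01, 0.12, 0, 0, 0, 0.02, 15, 0.01, 0.12, 0, 0, 0, 0.02, 15, 0.01, 0.12, 0, 0, 0, 0.02, 15, 0.01, 0.12, 0, 0, 0, 0.02, 15, 0.01, 0.12, 0, 0, 0, 0.02, 15, 0.01, 0.12, 0, 0, 0, 0.02, 15, 0.01, 0.12, 0, 0, 0, 0.02, 15, 0.01, 0.12, 0, 0, 0, 0.02, 15, 0.01, 0.12, 0, 0, 0, 0.01, 15, 0.01, 0.12, 0, 0, 0, 0.01, 15, 0.01, 0.12, 0, 0, 0, 0.01, 15, 0.01, 0.08, 0, 0, 0, 0.01, 15, 0, 0.05, 0, 0, 0, 0, 15]
}}

```text
t: 49.85
tool_pos: [0.4316, -0.2675, 0.0072]
tool_rot: [-3.138, 0.147, -0.0]
contact_force: [0.3, 5.1, 5.1]
opening: 0.0233
grip_force: 99.5
```

```bash
python3 - <<'E'
from h import *
o=ctrl.get_obs();print(o["tool_pos"],o["contact_force"],o["grip_force"])
state(("scene","side","wrist"),(.595,-.27,-.08))
plan([(.4339,-.2703,o["tool_pos"][2],-1.6506,15,.12)],hold=0)
d=eyes.get_image("scene");cv2.imwrite("pics/s3.png",cv2.resize(d["image"][120:260,160:360,::-1],None,fx=4,fy=4,interpolation=cv2.INTER_CUBIC))
E
```

```text
[ 0.43161671 -0.26752052  0.00718579] [0.30166422 5.05916599 5.07653928] 99.46094870567322
scene tray (array([ 0.5961, -0.2793]), np.float64(-4.02), np.float64(2.57))
  blob [ 22  20 175] [ 0.5424 -0.2701  0.0881] top 0.094
  blob [ 23  26 282] [ 0.6    -0.2781  0.089 ] top 0.094
  blob [ 24  22 278] [ 0.657  -0.281   0.0889] top 0.094
side tray (array([ 0.5928, -0.284 ]), np.float64(-4.73), np.float64(2.15))
  blob [ 25  25 416] [ 0.5348 -0.2817  0.0881] top 0.092
  blob [ 24  26 422] [ 0.5945 -0.288   0.0881] top 0.092
  blob [ 24  24 362] [ 0.6505 -0.2911  0.0879] top 0.092
wrist tray (array([ 0.5946, -0.2812]), np.float64(-4.07), np.float64(1.86))
  blob [ 24  12 156] [ 0.5258 -0.2775  0.0882] top 0.091
now [ 0.4316 -0.2678  0.0072] phi -1.664 tilt [ 0.    -0.001 -1.   ] open 0.024 t 50.0 q [-0.7   0.03  2.04 -0.    1.07  0.96]
1 rows
0.04, 0.04, 0, 0.01, 0, -0.14, 15
```

View pics/s3.png

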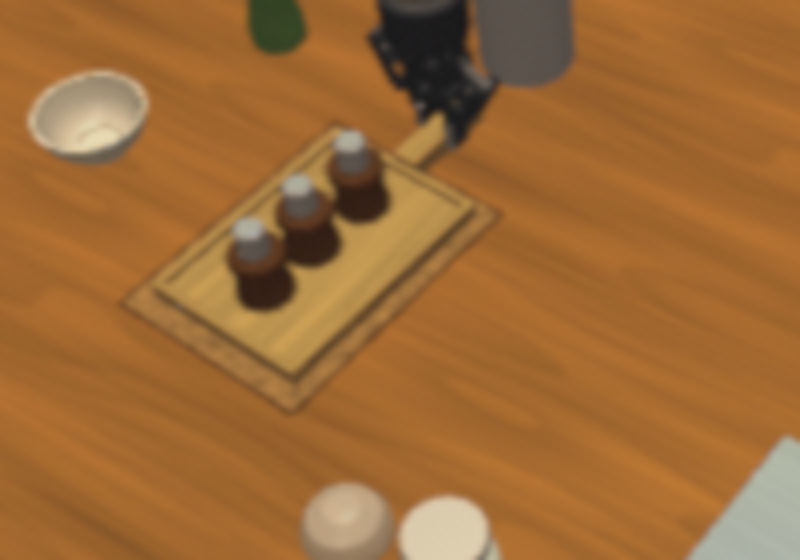

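The scene crop shows the three mills standing and the tray within the mat's outline. The margin is slightly larger at the far edges, so I'll make a small correction and then check from above.

Request:
{"op": "jog_arm", "data": {
  "commands": [0.02, 0.02, 0, 0, 0, 0.05, 15, 0.03, 0.03, 0, 0, 0, 0.04, 15, 0, 0, 0, 0, 0, 0, 15, 0, 0, 0, 0, 0, 0, 40, 0, 0, 0, 0, 0, 0, 45, 0, 0, 0, 0, 0, 0, 45, 0, 0, -0.3, 0, 0, 0, 45, 0, 0, -0.6, 0, 0, 0, 45, 0, 0, -0.8, 0, 0, 0, 45, 0, 0, -0.8, 0, 0, 0, 45, 0, 0, -0.8, 0, 0, 0, 45, 0, 0, -0.8, 0, 0, 0, 45, 0.4, 0, -0.4, 0, 0, 0, 45, 0, 0, 0, 0, 0, 0, 45, 0, 0, 0, 0, 0, 0, 45]
}}

```text
t: 51.92
tool_pos: [0.4573, -0.2724, 0.2762]
tool_rot: [-3.137, 0.16, 0.003]
contact_force: [-0.1, 0.5, -0.2]
opening: 0.0449
grip_force: 0.0
```

```bash
python3 - <<'E'
from h import *
o=ctrl.get_obs();print(o["tool_pos"])
state(("scene","side","wrist"),(.596,-.283,-.08))
d=eyes.get_image("wrist");save(d,"w8")
for c in("wrist","side","scene"):
    dd=eyes.get_image(c);PP=wpts(dd) if c=="wrist" else pts(dd)
    m=np.zeros((400,640),bool)
    for n in("mat","tray"):
        for r in nets.silhouettes(c,n)[:2]:
            if r["p"]>.4:print(c,n,round(r["p"],2),np.round(r["bbox"]));
E
```

```text
[ 0.45730034 -0.27244806  0.276216  ]
scene tray (array([ 0.5978, -0.284 ]), np.float64(-5.32), np.float64(2.06))
  blob [ 25  21 207] [ 0.5417 -0.2769  0.0881] top 0.093
  blob [ 26  25 248] [ 0.6021 -0.283   0.0887] top 0.093
  blob [ 23  24 293] [ 0.658  -0.2868  0.0884] top 0.093
side tray (array([ 0.5948, -0.2878]), np.float64(-5.4), np.float64(2.07))
  blob [ 24  23 440] [ 0.5367 -0.2852  0.0881] top 0.092
  blob [ 26  24 430] [ 0.5966 -0.2917  0.0882] top 0.092
  blob [ 28  27 447] [ 0.6528 -0.2954  0.0877] top 0.091
wrist tray (array([ 0.5949, -0.286 ]), np.float64(-5.33), np.float64(1.42))
  blob [ 26  25 493] [ 0.5367 -0.2817  0.0895] top 0.091
  blob [ 26  26 504] [ 0.5959 -0.288   0.0892] top 0.091
  blob [23  8 92] [ 0.6432 -0.2913  0.087 ] top 0.091
wrist mat 0.89 [242.   0. 388. 156.]
wrist tray 0.98 [252.   0. 378. 212.]
side mat 0.73 [307. 271. 414. 345.]
side tray 0.8 [279. 275. 408. 340.]
scene mat 0.75 [190. 154. 285. 225.]
scene tray 0.76 [198. 143. 279. 215.]
```

View pics/w8.png

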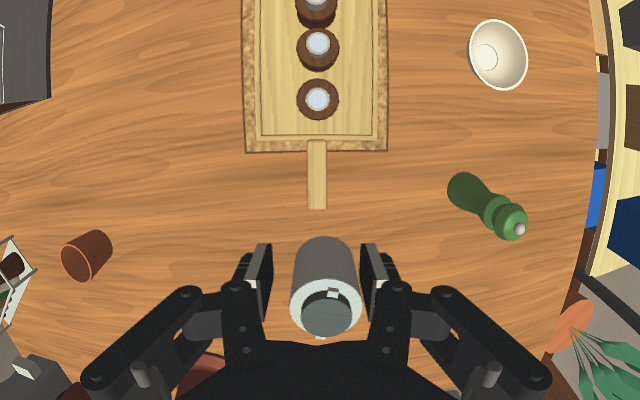

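The wrist view shows the tray well inside the mat (left margin 245→260, right 373→388) but turned about half a degree too far. I'll take an overhead look to measure the margins.

Request:
{"op": "jog_arm", "data": {
  "commands": [0.5, 0.1, -0.7, 0, 0, -0.1, 45, 0.6, 0, -0.7, 0, 0, 0, 45, 0, 0, 0, 0, 0, 0, 45, 0, 0, 0, 0, 0, 0, 45]
}}

```text
t: 53.08
tool_pos: [0.523, -0.2851, 0.3605]
tool_rot: [-3.138, 0.145, 0.002]
contact_force: [-0.4, 0.1, -0.5]
opening: 0.0449
grip_force: 0.0
```

```bash
cat >> h.py <<'E'
def ortho(d,z,x=(.44,.76),y=(-.42,-.14),g=.0005,fish=True):
    "resample image onto the plane at height z; rows = x descending, cols = y descending"
    X,Y=np.meshgrid(np.arange(x[1],x[0],-g),np.arange(y[1],y[0],-g),indexing="ij")
    T=d["cam_to_world"];K=d["K"];p=(np.stack([X,Y,np.full_like(X,z)],-1)-T[:3,3])@T[:3,:3];a,b,c=p[...,0],-p[...,1],-p[...,2]
    if fish:
        r=np.hypot(a,b);th=np.arctan2(r,c);s=K[0,0]*th/np.maximum(r,1e-9);u,v=K[0,2]+a*s,K[1,2]+b*s
    else:u,v=K[0,2]+K[0,0]*a/c,K[1,2]+K[1,1]*b/c
    return cv2.remap(d["image"],u.astype(np.float32),v.astype(np.float32),cv2.INTER_LINEAR)
E
python3 - <<'E'
from h import *
d=eyes.get_image("wrist");print(ctrl.get_obs()["tool_pos"])
P=wpts(d);Q=P.reshape(-1,3)
B=box(Q,[.46,-.4,.0065],[.75,-.15,.13])[:,:2];print("tray",edge_rect(B,.224,.16,[.595,-.286,-.09]))
o=ortho(d,0.);cv2.imwrite("pics/o1.png",o[:,:,::-1]);np.save("o1.npy",o);print(o.shape)
E
```

```text
[ 0.52255172 -0.28493639  0.35968451]
tray (array([ 0.5962, -0.2861]), np.float64(-5.68), np.float64(1.69))
(640, 560, 3)
```

View pics/o1.png

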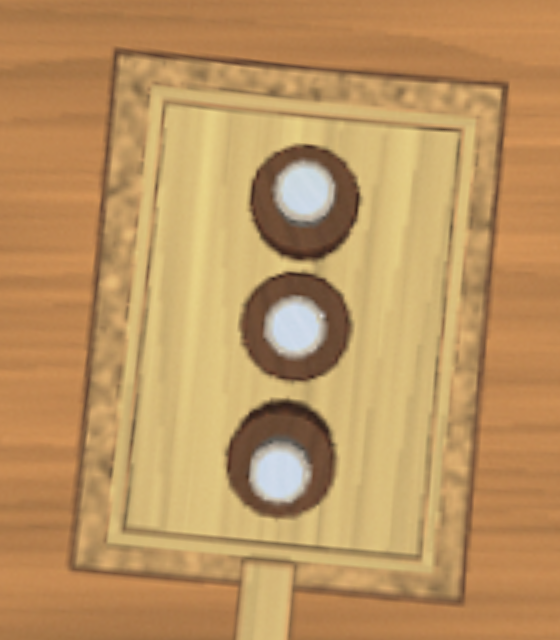

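The overhead view shows the mat corners at (116,50), (507,85), (462,604) and (71,570), and the tray corners at (153,87), (476,121), (431,572) and (108,542). The tray is about 2 mm off centre and 0.65° off square. All three mills are upright and the arm is clear, so I'm handing in.

```bash
python3 - <<'E'
from h import *
print(job.finish_job())
E
```

```text
the job is handed in; nothing more can be done
None
```

The job is handed in: all three mills from the drawer stand upright in the tray, the drawer is shut, and the tray lies about 2 mm off centre and 0.65° off square on the mat.

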